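# Load and clamp the coat pegs in the pegging jig

## Robot

A 6-joint arm with a two-finger parallel gripper is mounted at the origin on the work surface. World frame = base frame: x ahead of the robot, y to its left, z up, the work surface at z = 0. Lengths are in m, angles in rad, forces in N, time in s.
With the tool pointing down it reaches from about 0.4 to 0.825 m from the base axis. Payload 7 kg.
Tool frame: the origin (TCP) lies between the finger pads; the fingertips stand 8 mm ahead of it and the grasp point (between the pads) lies 11 mm behind it (arm.finger_overhang is the distance from the TCP to the fingertips, in m); z points along the fingers, y is the line along which they close (so a half turn about z gives the same grasp; the last joint's range is limited). The gripper opens to 88 mm and grips with 3 to 60 N. Pads are 19 mm wide; open, the fingers measure 130 mm over their backs; the gripper's body (78 mm by 193 mm) begins 47 mm behind the grasp point.
Start: joints at [-1.019, 0.359, 0.012, 0, -1.224, -0.288], TCP at [0.176, -0.652, 0.235] pointing down, gripper open.
Joint ranges: [-3.07, 3.07], [-1.43, 2.12], [-1.02, 1.25], [-3.03, 1.67], [-3.05, -0], [-3.03, 3.03]. Speed limits (rad/s): [2.39, 2.39, 3.01, 3.14, 3.14, 3.14].

## Interface

Orientations are given as [roll, pitch, yaw] about the fixed x, y, z axes, in that order (R = Rz(yaw) Ry(pitch) Rx(roll)).
In Python, from station import arm gives the robot as it stands.
- The arm moves only by the tool move_arm, never from a script. Its argument "rows" is text: rows parted by semicolons, each of 7 numbers parted by spaces: the turn, a rotation vector about the tool's x, y, z in degrees, then the shift along the tool's x, y, z in m, then the finger opening in m, from 0 to 0.0876. A call has 1 to 8 rows; each row shifts and turns the commanded pose from where the row before left it, along the tool's axes as they then stand; what a row does not reach is not made up. A row lasts 1/8 s, in which the tool goes at most 62.5 mm and 10.7 degrees, less where a joint would pass 70% of its speed; a pose out of reach is approached as far as the arm can. A call is refused whole if a number of a shift passes 0.0625 or a number of a turn 10.7, either way. A call with a gripper value outside its range is refused whole. The fingers move at their own pace and stop on an object; "squeeze" is the grip in N (left out, the last holds). Time passes only in rows, so rows that do not move let the fingers close. It gives the time, the measured TCP pose, the force, the opening and the grip force at its end, in the units of the state.
- arm.get_state(): the state, without advancing time (a new reading comes with each control period).
- arm.grab_frame(name): name is "scene" or "side" or "wrist"; returns (picture, depth): 420x560x3 uint8, blue, green, red; 420x560 float32, m along the optical axis (not along the pixel's ray), 0 where there is no reading.
- arm.camera_model(name): a dict with "mtx" (3x3 intrinsics, pixels), "camera_from_world" (4x4, takes a point from world to camera coordinates); the wrist camera has in their place "mount" (4x4, takes a point from camera to tool coordinates, whose origin is the TCP and whose axes are the flange's). Camera axes: x right, y down, z forward; pixel columns grow to the right and rows downward; lengths in m; the calibration is good to about 2 mm. A picture is of the moment at which its call begins: read the wrist's pose just before it. camera_model takes no time and is no camera call.
- arm.job_done(): hands the job in; it is judged then, once.
The state is a dict: "t": time; "q": joint angles; "qd": joint speeds; "joint_efforts": joint torques, N m; "eef_pos": TCP position; "ee_rot": TCP orientation; "force": force on the tool from outside, world axes, zero at the start; "moment": the same for the moment, N m; "width": finger opening in m; "gripper_force": force on a finger pad.
Only numpy, scipy, OpenCV 4.12 (cv2) and the standard library are available. Lean on these libraries where they do the work, as an engineer would, in place of code of your own. Each camera call takes 0.05 s, during which the arm holds its last target. There are 200 camera calls.

## Task

Clear the two dark offcuts off the jig into the orange bin, then pull up the sprung selector knob, turn it to the blue notch and let it snap fully home. Then slide every white peg down into a bore of its own, upright, until the lower edge of its blue band is level with the rail's top, and when all are in, pull the selector again and turn it to the red notch so that it snaps home and the jaw closes on the pegs. Leave the other things on the bench where they are.

Things in the scene. Friction and masses are not known exactly. Their poses are not given: they have to be found in the camera images.
- jig: Pegging jig fixed to the bench: a brown rail (120 mm in x, 290 mm in y, 30 mm thick, top 65 mm above the bench) with five vertical bores in a row, and at its -y end a plywood block of the same height that carries the selector. Origin on the bench under the jig's middle; x across the jig away from the robot, y along the row to the left, z up; turned up to 0.15 rad.
- bore0 (a point): Centre of the mouth of bore 0, at the rail's top (z up). Through-bore 30 mm in diameter, 2 mm chamfer; bores are 55 mm apart, numbered from the selector to the left. Any peg fits any bore. A stop bar below catches the peg's foot: 35 mm below the mouth with the selector at blue or red, 55 mm (too deep) at white.
- bore1 (a point): Centre of the mouth of bore 1, at the rail's top (z up). Through-bore 30 mm in diameter, 2 mm chamfer; bores are 55 mm apart, numbered from the selector to the left. Any peg fits any bore. A stop bar below catches the peg's foot: 35 mm below the mouth with the selector at blue or red, 55 mm (too deep) at white.
- bore2 (a point): Centre of the mouth of bore 2, at the rail's top (z up). Through-bore 30 mm in diameter, 2 mm chamfer; bores are 55 mm apart, numbered from the selector to the left. Any peg fits any bore. A stop bar below catches the peg's foot: 35 mm below the mouth with the selector at blue or red, 55 mm (too deep) at white.
- bore3 (a point): Centre of the mouth of bore 3, at the rail's top (z up). Through-bore 30 mm in diameter, 2 mm chamfer; bores are 55 mm apart, numbered from the selector to the left. Any peg fits any bore. A stop bar below catches the peg's foot: 35 mm below the mouth with the selector at blue or red, 55 mm (too deep) at white.
- bore4 (a point): Centre of the mouth of bore 4, at the rail's top (z up). Through-bore 30 mm in diameter, 2 mm chamfer; bores are 55 mm apart, numbered from the selector to the left. Any peg fits any bore. A stop bar below catches the peg's foot: 35 mm below the mouth with the selector at blue or red, 55 mm (too deep) at white.
- selector_grip (a point): Middle of the selector's black bar grip, on its vertical axis, 101 mm above the bench when home. Bar 14 mm thick, 50 mm long, 32 mm high; x of this frame along the bar, white pointer at -x, z up. Steel teeth of 28 mm radius, tops 75 mm above the bench, stand round it; a cross pin sits between them. Pull straight up, turn, let it spring down. White, blue and red dots mark the notches.
- selector_pull (a joint): How far the selector is pulled up, m: 0 home in a notch, 0.015 at most. A spring holds it down with 8 N at home, 14 N at full pull. It must be raised at least 0.011 for the pin to pass over the teeth; let go between notches it stays up on a tooth at about 0.009.
- selector_turn (a joint): Turn of the selector, rad, growing anticlockwise seen from above; turns freely once pulled. White notch (start, parked, pointer towards the robot) 0; blue notch (load) 1.047; red notch (clamp) 2.094. In a notch it has about 0.05 of play, and a release within about 0.05 of a notch drops in. It cannot be turned past either end notch.
- stop_bar (a joint): Height of the aluminium stop bar under the bores, m, driven by the selector: 0 at white, 0.020 at blue and red. Not to be handled.
- jaw (a joint): Travel of the red keeper jaw, m, driven by the selector: a bar 14 mm high on the rail's top along the far side of the row, that moves towards the row as the selector turns. 0 at white; 0.027 at blue, its face 43.5 mm beyond the row's centre line; 0.054 at red, face 16.5 mm beyond it, closed up to the pegs. Not to be handled; keep its way clear.
- peg0_mid (a point): Centre of a white-painted wooden peg, a plain cylinder 28 mm in diameter and 85 mm long, about 40 g, standing upright on the bench at the start (z up along the peg, foot 42.5 mm below this point). A 5 mm wide blue band runs round it; the band's lower edge, 35 mm above the foot (7.5 mm below this point), is the depth mark. May be absent: three to five pegs are there.
- peg1_mid (a point): Centre of a white-painted wooden peg, a plain cylinder 28 mm in diameter and 85 mm long, about 40 g, standing upright on the bench at the start (z up along the peg, foot 42.5 mm below this point). A 5 mm wide blue band runs round it; the band's lower edge, 35 mm above the foot (7.5 mm below this point), is the depth mark. May be absent: three to five pegs are there.
- peg2_mid (a point): Centre of a white-painted wooden peg, a plain cylinder 28 mm in diameter and 85 mm long, about 40 g, standing upright on the bench at the start (z up along the peg, foot 42.5 mm below this point). A 5 mm wide blue band runs round it; the band's lower edge, 35 mm above the foot (7.5 mm below this point), is the depth mark. May be absent: three to five pegs are there.
- peg3_mid (a point): Centre of a white-painted wooden peg, a plain cylinder 28 mm in diameter and 85 mm long, about 40 g, standing upright on the bench at the start (z up along the peg, foot 42.5 mm below this point). A 5 mm wide blue band runs round it; the band's lower edge, 35 mm above the foot (7.5 mm below this point), is the depth mark. May be absent: three to five pegs are there.
- peg4_mid (a point): Centre of a white-painted wooden peg, a plain cylinder 28 mm in diameter and 85 mm long, about 40 g, standing upright on the bench at the start (z up along the peg, foot 42.5 mm below this point). A 5 mm wide blue band runs round it; the band's lower edge, 35 mm above the foot (7.5 mm below this point), is the depth mark. May be absent: three to five pegs are there.
- offcut_a_mid (a point): Centre of a dark wooden offcut, 30 x 110 x 40 mm (its own x, y, z), about 70 g, lying on the row of bores at the start, its long side (y) along the row, z up. There are two alike.
- offcut_b_mid (a point): Centre of a dark wooden offcut, 30 x 110 x 40 mm (its own x, y, z), about 70 g, lying on the row of bores at the start, its long side (y) along the row, z up. There are two alike.
- bin: Orange open offcut bin, fixed, 180 x 160 x 60 mm (its x, y, z), walls 5 mm; origin under its centre, floor 5 mm above the bench.
- glue: White glue bottle, a bystander, not to be disturbed; origin at its underside, 52 mm in diameter, 150 mm high.
- tape: Grey tape roll, a bystander, not to be disturbed; origin at its underside, 70 mm in diameter, 20 mm high.
- block_a: Small pine block, a bystander, not to be disturbed; origin at its underside.
- mallet: Hammer, a bystander, not to be disturbed; origin at its underside.
- hacksaw: Orange hacksaw, a bystander, not to be disturbed; origin at its underside.

How it is judged:
On the way, in this order (a step that is already met when the one before it is completed fails the run):
1. both offcuts lie in the bin (x of offcut_a_mid in the frame of bin between -0.085 and 0.085 m and y of offcut_a_mid in the frame of bin between -0.075 and 0.075 m and z of each of offcut_a_mid, offcut_b_mid in the frame of bin below 0.085 m and x of offcut_b_mid in the frame of bin between -0.085 and 0.085 m and y of offcut_b_mid in the frame of bin between -0.075 and 0.075 m), for 0.2 s.
2. the selector sits home in the blue notch (value of joint selector_pull below 0.002 m and value of joint selector_turn between 0.9272 and 1.1672 rad), for 0.3 s.
3. every peg stands in a bore with its band's lower edge at the rail's top, the selector still in the blue notch (all of step 2 and angle between each of peg0_mid, peg1_mid, peg2_mid, peg3_mid, peg4_mid's own z axis and vertical below 0.12 rad and ((horizontal distance between peg0_mid and bore0 below 0.005 m and z of peg0_mid in the frame of bore0 between 0.004 and 0.011 m) or (horizontal distance between peg0_mid and bore1 below 0.005 m and z of peg0_mid in the frame of bore1 between 0.004 and 0.011 m) or (horizontal distance between peg0_mid and bore2 below 0.005 m and z of peg0_mid in the frame of bore2 between 0.004 and 0.011 m) or (horizontal distance between peg0_mid and bore3 below 0.005 m and z of peg0_mid in the frame of bore3 between 0.004 and 0.011 m) or (horizontal distance between peg0_mid and bore4 below 0.005 m and z of peg0_mid in the frame of bore4 between 0.004 and 0.011 m)) and ((horizontal distance between peg1_mid and bore0 below 0.005 m and z of peg1_mid in the frame of bore0 between 0.004 and 0.011 m) or (horizontal distance between peg1_mid and bore1 below 0.005 m and z of peg1_mid in the frame of bore1 between 0.004 and 0.011 m) or (horizontal distance between peg1_mid and bore2 below 0.005 m and z of peg1_mid in the frame of bore2 between 0.004 and 0.011 m) or (horizontal distance between peg1_mid and bore3 below 0.005 m and z of peg1_mid in the frame of bore3 between 0.004 and 0.011 m) or (horizontal distance between peg1_mid and bore4 below 0.005 m and z of peg1_mid in the frame of bore4 between 0.004 and 0.011 m)) and ((horizontal distance between peg2_mid and bore0 below 0.005 m and z of peg2_mid in the frame of bore0 between 0.004 and 0.011 m) or (horizontal distance between peg2_mid and bore1 below 0.005 m and z of peg2_mid in the frame of bore1 between 0.004 and 0.011 m) or (horizontal distance between peg2_mid and bore2 below 0.005 m and z of peg2_mid in the frame of bore2 between 0.004 and 0.011 m) or (horizontal distance between peg2_mid and bore3 below 0.005 m and z of peg2_mid in the frame of bore3 between 0.004 and 0.011 m) or (horizontal distance between peg2_mid and bore4 below 0.005 m and z of peg2_mid in the frame of bore4 between 0.004 and 0.011 m)) and ((horizontal distance between peg3_mid and bore0 below 0.005 m and z of peg3_mid in the frame of bore0 between 0.004 and 0.011 m) or (horizontal distance between peg3_mid and bore1 below 0.005 m and z of peg3_mid in the frame of bore1 between 0.004 and 0.011 m) or (horizontal distance between peg3_mid and bore2 below 0.005 m and z of peg3_mid in the frame of bore2 between 0.004 and 0.011 m) or (horizontal distance between peg3_mid and bore3 below 0.005 m and z of peg3_mid in the frame of bore3 between 0.004 and 0.011 m) or (horizontal distance between peg3_mid and bore4 below 0.005 m and z of peg3_mid in the frame of bore4 between 0.004 and 0.011 m)) and ((horizontal distance between peg4_mid and bore0 below 0.005 m and z of peg4_mid in the frame of bore0 between 0.004 and 0.011 m) or (horizontal distance between peg4_mid and bore1 below 0.005 m and z of peg4_mid in the frame of bore1 between 0.004 and 0.011 m) or (horizontal distance between peg4_mid and bore2 below 0.005 m and z of peg4_mid in the frame of bore2 between 0.004 and 0.011 m) or (horizontal distance between peg4_mid and bore3 below 0.005 m and z of peg4_mid in the frame of bore3 between 0.004 and 0.011 m) or (horizontal distance between peg4_mid and bore4 below 0.005 m and z of peg4_mid in the frame of bore4 between 0.004 and 0.011 m))), for 0.3 s.
4. the selector sits home in the red notch (value of joint selector_pull below 0.002 m and value of joint selector_turn between 1.9744 and 2.2144 rad), for 0.3 s.
At the end, for the whole second after the job is handed in: Every peg stands in a bore within 7 degrees of upright, the lower edge of its band within 3.5 mm of the rail's top; the selector is home (within 2 mm) in the red notch (within 0.12 rad) and the jaw closed to within 2.5 mm; both offcuts lie at rest in the bin; nothing is moving (all of step 1 and all of step 4 and angle between each of peg0_mid, peg1_mid, peg2_mid, peg3_mid, peg4_mid's own z axis and vertical below 0.12 rad and ((horizontal distance between peg0_mid and bore0 below 0.005 m and z of peg0_mid in the frame of bore0 between 0.004 and 0.011 m) or (horizontal distance between peg0_mid and bore1 below 0.005 m and z of peg0_mid in the frame of bore1 between 0.004 and 0.011 m) or (horizontal distance between peg0_mid and bore2 below 0.005 m and z of peg0_mid in the frame of bore2 between 0.004 and 0.011 m) or (horizontal distance between peg0_mid and bore3 below 0.005 m and z of peg0_mid in the frame of bore3 between 0.004 and 0.011 m) or (horizontal distance between peg0_mid and bore4 below 0.005 m and z of peg0_mid in the frame of bore4 between 0.004 and 0.011 m)) and ((horizontal distance between peg1_mid and bore0 below 0.005 m and z of peg1_mid in the frame of bore0 between 0.004 and 0.011 m) or (horizontal distance between peg1_mid and bore1 below 0.005 m and z of peg1_mid in the frame of bore1 between 0.004 and 0.011 m) or (horizontal distance between peg1_mid and bore2 below 0.005 m and z of peg1_mid in the frame of bore2 between 0.004 and 0.011 m) or (horizontal distance between peg1_mid and bore3 below 0.005 m and z of peg1_mid in the frame of bore3 between 0.004 and 0.011 m) or (horizontal distance between peg1_mid and bore4 below 0.005 m and z of peg1_mid in the frame of bore4 between 0.004 and 0.011 m)) and ((horizontal distance between peg2_mid and bore0 below 0.005 m and z of peg2_mid in the frame of bore0 between 0.004 and 0.011 m) or (horizontal distance between peg2_mid and bore1 below 0.005 m and z of peg2_mid in the frame of bore1 between 0.004 and 0.011 m) or (horizontal distance between peg2_mid and bore2 below 0.005 m and z of peg2_mid in the frame of bore2 between 0.004 and 0.011 m) or (horizontal distance between peg2_mid and bore3 below 0.005 m and z of peg2_mid in the frame of bore3 between 0.004 and 0.011 m) or (horizontal distance between peg2_mid and bore4 below 0.005 m and z of peg2_mid in the frame of bore4 between 0.004 and 0.011 m)) and ((horizontal distance between peg3_mid and bore0 below 0.005 m and z of peg3_mid in the frame of bore0 between 0.004 and 0.011 m) or (horizontal distance between peg3_mid and bore1 below 0.005 m and z of peg3_mid in the frame of bore1 between 0.004 and 0.011 m) or (horizontal distance between peg3_mid and bore2 below 0.005 m and z of peg3_mid in the frame of bore2 between 0.004 and 0.011 m) or (horizontal distance between peg3_mid and bore3 below 0.005 m and z of peg3_mid in the frame of bore3 between 0.004 and 0.011 m) or (horizontal distance between peg3_mid and bore4 below 0.005 m and z of peg3_mid in the frame of bore4 between 0.004 and 0.011 m)) and ((horizontal distance between peg4_mid and bore0 below 0.005 m and z of peg4_mid in the frame of bore0 between 0.004 and 0.011 m) or (horizontal distance between peg4_mid and bore1 below 0.005 m and z of peg4_mid in the frame of bore1 between 0.004 and 0.011 m) or (horizontal distance between peg4_mid and bore2 below 0.005 m and z of peg4_mid in the frame of bore2 between 0.004 and 0.011 m) or (horizontal distance between peg4_mid and bore3 below 0.005 m and z of peg4_mid in the frame of bore3 between 0.004 and 0.011 m) or (horizontal distance between peg4_mid and bore4 below 0.005 m and z of peg4_mid in the frame of bore4 between 0.004 and 0.011 m)) and value of joint jaw above 0.0515 m and linear speed of each of peg0, peg1, peg2, peg3, peg4, offcut_a, offcut_b below 0.02 m/s); the robot touches nothing.
It fails at once if a bystander (glue, tape, pine block, hammer, hacksaw) is shifted by more than 40 mm (distance of any of glue, tape, block_a, mallet, hacksaw from where it was at the start of the episode above 0.04 m).
Of peg0, peg1, peg2, peg3, peg4 only 3 to 5 are there at a start; the rules pass over those that are not, and their reading is None.
At some moment in a run one of offcut_a, offcut_b may be knocked a few centimetres aside while the robot is not near it.
Once in a run the grip may slacken for a moment while it holds something.
It also fails if it takes over 210 s, if anything falls off the work surface, if the arm or the gripper's body presses on something with over 40 N, if the wrist force passes 120 N, or if a joint passes its speed limit or range.

## Working session

There is one attempt and no reset: what is moved stays moved. The work goes in short steps, Python scripts to look and compute and a tool call to move; the robot and the scene stay as the last step left them, time stands still between calls to the robot, and variables do not carry over. Pictures are saved under pics/ and viewed, at most 14 in all, crops included, and the job is handed in when it is done.

Besides the shell and the picture viewer there is one more tool, called after "Request:" by a JSON object that holds its "name" and its "arguments", one argument or row to a line. move_arm: Moves the arm, as the interface text tells. Its arguments: {"type":"object","properties":{"rows":{"type":"string"},"squeeze":{"type":"number"}},"required":["rows"]}

```bash
mkdir -p pics; ls; cat > h.py <<'E'
import numpy as np, cv2
from station import arm
from scipy.spatial.transform import Rotation as R
def T_cam(name, st=None):
    "world_from_camera"
    m=arm.camera_model(name)
    if name!='wrist': return np.linalg.inv(m['camera_from_world']), m['mtx']
    st=st or arm.get_state()
    T=np.eye(4); T[:3,:3]=R.from_euler('xyz',st['ee_rot']).as_matrix(); T[:3,3]=st['eef_pos']
    return T@np.array(m['mount']), m['mtx']
def cloud(name):
    st=arm.get_state(); T,K=T_cam(name,st); img,d=arm.grab_frame(name)
    v,u=np.indices(d.shape); p=np.stack([(u-K[0,2])/K[0,0]*d,(v-K[1,2])/K[1,1]*d,d],-1)
    P=p@T[:3,:3].T+T[:3,3]; P[d==0]=np.nan
    return img,P
E
python3 - <<'E'
from h import *
print(arm.get_state())
for n in ('scene','side'):
    img,P=cloud(n); cv2.imwrite(f'pics/{n}0.png',img); np.save(f'{n}0.npy',P); cv2.imwrite(f'{n}0.png',img)
    print(n,np.round(T_cam(n)[0],3).tolist())
print(np.round(arm.camera_model('wrist')['mount'],3))
E
```

```text
pics
{'t': 0.0, 'q': array([-1.01890605e+00,  3.59441130e-01,  1.10616247e-02, -3.60024299e-04,
       -1.22412204e+00, -2.88080346e-01]), 'qd': array([ 1.68097339e-03, -8.01703992e-04, -6.39665962e-04, -9.43477110e-05,
       -1.92134626e-04, -4.83346606e-04]), 'joint_efforts': array([ 7.59967352e-04, -5.82717168e+01,  2.93048912e+01,  6.99686229e+00,
        6.63730607e-03, -1.76099911e-04]), 'eef_pos': array([ 0.17585048, -0.65119007,  0.23358704]), 'ee_rot': array([ 3.13986154e+00, -1.60028354e-04, -2.87790520e+00]), 'force': array([ 0.33304313, -0.25205554,  0.47597048]), 'moment': array([ 0.02576548,  0.05247839, -0.02580277]), 'gripper_force': 0.0, 'width': 0.08767449916600528}
scene [[0.838, 0.376, -0.395, 1.137], [0.545, -0.551, 0.632, -0.908], [0.02, -0.745, -0.667, 1.06], [0.0, 0.0, 0.0, 1.0]]
side [[-0.7, -0.515, 0.495, 0.081], [-0.714, 0.506, -0.484, 0.483], [-0.002, -0.692, -0.722, 0.832], [0.0, 0.0, 0.0, 1.0]]
[[ 0.002 -0.956 -0.293  0.079]
 [ 1.     0.001  0.002  0.   ]
 [-0.001 -0.293  0.956 -0.149]
 [ 0.     0.     0.     1.   ]]
```

View pics/scene0.png

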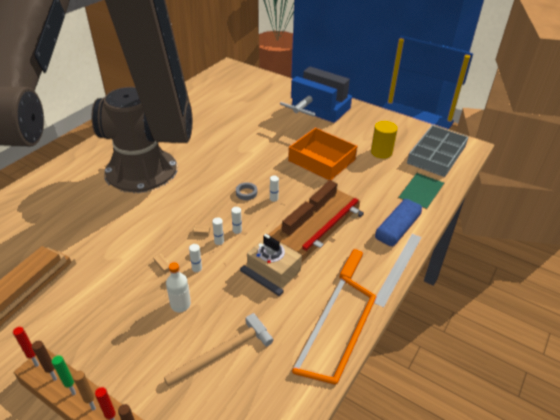

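View pics/side0.png

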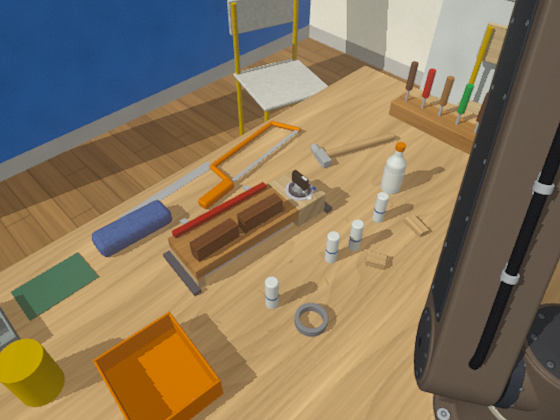

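Both views show four pegs: scene (274,188), (237,220), (218,232), (195,258). The offcuts lie on the rail, the bin is at scene (322,153), the selector at (271,245), and the glue bottle sits close to one peg. Next I'll build a top-down map from both depth clouds.

```bash
python3 - <<'E'
from h import *
W=700;out=np.zeros((600,W,3),np.uint8)
# map: x 0.2..0.95 up, y 0.45..-0.45 
def pix(P): return ((0.45-P[:,1])*700).astype(int), ((0.97-P[:,0])*700).astype(int)
best=np.full((600,W),-1.)
for n in ('scene0','side0'):
    P=np.load(n+'.npy').reshape(-1,3); c=cv2.imread(n+'.png').reshape(-1,3)
    ok=np.isfinite(P).all(1)&(P[:,2]<.2)&(P[:,2]>-.02)
    P=P[ok];c=c[ok];u,v=pix(P);k=(u>=0)&(u<W-1)&(v>=0)&(v<599)
    for a,b,z,col in zip(u[k],v[k],P[k,2],c[k]):
        if z>best[b,a]-0.004:
            best[b:b+2,a:a+2]=z; out[b:b+2,a:a+2]=col
cv2.imwrite('pics/top.png',out)
for n in ('scene0','side0'):
    P=np.load(n+'.npy'); c=cv2.imread(n+'.png'); hsv=cv2.cvtColor(c,cv2.COLOR_BGR2HSV)
    Z=P[...,2]; print(n)
    reg=(P[...,0]>.3)&(P[...,0]<.95)&(abs(P[...,1])<.45)
    m=reg&(Z>.073)&(Z<.1)&(hsv[...,1]<60)&(hsv[...,2]>140)  # peg tops
    k,l,s,ce=cv2.connectedComponentsWithStats(m.astype(np.uint8))
    for i in range(1,k):
        if s[i,4]>15: q=P[l==i]; print('white',s[i,4],np.round(ce[i]),np.round(np.median(q,0),4),np.round(q.max(0),3),np.round(q.min(0),3))
    m=reg&(Z>.097)&(Z<.115)&(hsv[...,2]<150)
    k,l,s,ce=cv2.connectedComponentsWithStats(m.astype(np.uint8))
    for i in range(1,k):
        if s[i,4]>60: q=P[l==i]; print('dark',s[i,4],np.round(ce[i]),np.round(q.mean(0),4),cv2.minAreaRect((q[:,:2]*1000).astype(np.float32)))
    m=reg&(Z>.045)&(Z<.07)&(hsv[...,1]>180)&(hsv[...,0]<18)&(hsv[...,2]>120)&(P[...,1]>0.05)
    k,l,s,ce=cv2.connectedComponentsWithStats(m.astype(np.uint8))
    for i in range(1,k):
        if s[i,4]>100: q=P[l==i]; print('or',s[i,4],np.round(ce[i]),np.round(q.mean(0),4),cv2.minAreaRect((q[:,:2]*1000).astype(np.float32)))
E
```

```text
scene0
white 53 [274. 179.] [0.4584 0.1238 0.0825] [0.47  0.138 0.088] [0.444 0.112 0.073]
white 57 [236. 211.] [ 0.4499 -0.059   0.0832] [ 0.462 -0.044  0.09 ] [ 0.432 -0.072  0.075]
white 63 [217. 222.] [ 0.4334 -0.1254  0.0827] [ 0.445 -0.109  0.088] [ 0.419 -0.139  0.074]
white 75 [194. 248.] [ 0.4476 -0.2397  0.0833] [ 0.461 -0.226  0.088] [ 0.433 -0.252  0.074]
white 123 [178. 285.] [ 0.5085 -0.3646  0.0941] [ 0.517 -0.336  0.1  ] [ 0.47  -0.381  0.073]
dark 280 [323. 192.] [0.6237 0.1345 0.1026] ((623.056396484375, 138.0142364501953), (116.67760467529297, 31.708940505981445), 88.10527038574219)
dark 321 [297. 214.] [0.6137 0.0085 0.103 ] ((613.0675048828125, 10.187232971191406), (113.19556427001953, 33.54657745361328), 85.58854675292969)
dark 109 [271. 242.] [ 0.6169 -0.1275  0.108 ] ((614.46435546875, -123.72930908203125), (17.90977668762207, 48.963409423828125), 85.2955322265625)
or 355 [317. 154.] [0.4798 0.3493 0.0532] ((478.0247802734375, 380.4416809082031), (143.0197296142578, 185.97779846191406), 86.69345092773438)
side0
white 191 [395. 167.] [ 0.4783 -0.3346  0.0892] [
[... 393 characters left out ...]
88] [ 0.43  -0.066  0.073]
white 151 [272. 283.] [0.4506 0.1321 0.0849] [0.465 0.144 0.09 ] [0.439 0.118 0.073]
dark 102 [300. 180.] [ 0.6057 -0.1143  0.1064] ((609.3499145507812, -113.90714263916016), (51.31707763671875, 12.423372268676758), 5.533243179321289)
dark 556 [259. 208.] [0.6068 0.0185 0.1048] ((608.6446533203125, 16.192489624023438), (109.82958221435547, 33.653282165527344), 84.43057250976562)
dark 653 [214. 235.] [0.6169 0.144  0.1049] ((619.1123657226562, 141.8106689453125), (110.20578002929688, 32.92533493041992), 87.23880767822266)
or 1049 [171. 362.] [0.4731 0.37   0.0558] ((474.08697509765625, 388.70770263671875), (137.93092346191406, 182.15684509277344), 84.98869323730469)
```

View pics/top.png

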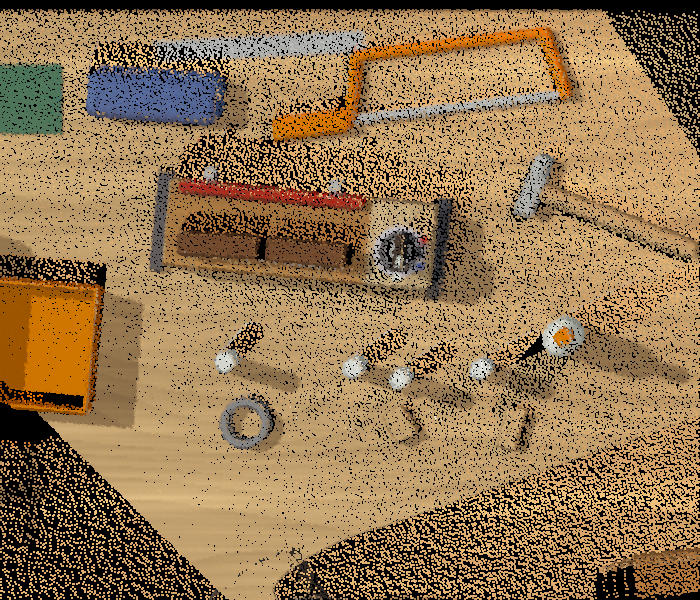

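The map shows the jig running along y with yaw of about -0.08, and the bin near (0.476, 0.384). The pegs are near (.454,.128), (.446,-.054), (.430,-.120) and (.444,-.235). I'll go over the jig with the wrist camera.

```bash
cat >> h.py <<'E'
def plan(p, yaw, wid=0.0876, n=None, st=None):
    "print rows from the measured pose to TCP p, tool down, given yaw; straight line"
    st=st or arm.get_state(); p0=np.array(st['eef_pos']); R0=R.from_euler('xyz',st['ee_rot'])
    R1=R.from_euler('xyz',[np.pi,0,yaw]); rv=(R0.inv()*R1).as_rotvec(degrees=True)
    d=np.array(p)-p0
    n=n or max(1,int(np.ceil(max(np.linalg.norm(d)/.060, np.linalg.norm(rv)/10))))
    rows=[]
    for i in range(n):
        Ri=R0*R.from_rotvec(rv*i/n,degrees=True)
        s=Ri.inv().apply(d/n); rows.append(' '.join('%g'%round(a,1) for a in rv/n)+' '+' '.join('%g'%round(a,4) for a in s)+' %g'%wid)
    for i in range(0,n,8): print('; '.join(rows[i:i+8]))
    return rows
def cap(n,name):
    img,P=cloud(n); cv2.imwrite(f'pics/{name}.png',img); cv2.imwrite(name+'.png',img); np.save(name+'.npy',P); return img,P
E
python3 - <<'E'
from h import *
print(arm.camera_model('wrist')['mtx'])
plan([.615,.01,.32],-1.65)
E
```

```text
[[360.58290989   0.         276.90076662]
 [  0.         360.58290989 213.82857112]
 [  0.           0.           1.        ]]
0 0 -5 -0.0426 0.0374 -0.0061 0.0876; 0 0 -5 -0.0457 0.0336 -0.0061 0.0876; 0 0 -5 -0.0485 0.0294 -0.0061 0.0876; 0 0 -5 -0.0509 0.0251 -0.0061 0.0876; 0 0 -5 -0.0529 0.0205 -0.0061 0.0876; 0 0 -5 -0.0545 0.0158 -0.0061 0.0876; 0 0 -5 -0.0556 0.011 -0.0061 0.0876; 0 0 -5 -0.0564 0.0061 -0.0061 0.0876
0 0 -5 -0.0567 0.0011 -0.0062 0.0876; 0 0 -5 -0.0566 -0.0039 -0.0062 0.0876; 0 0 -5 -0.056 -0.0088 -0.0062 0.0876; 0 0 -5 -0.055 -0.0137 -0.0062 0.0876; 0 0 -5 -0.0536 -0.0185 -0.0062 0.0876; 0 0 -5 -0.0518 -0.0231 -0.0062 0.0876
```

Request:
{"name": "move_arm", "arguments": {
  "rows": "0 0 -5 -0.0426 0.0374 -0.006 0.0876; 0 0 -5 -0.0457 0.0336 -0.006 0.0876; 0 0 -5 -0.0485 0.0294 -0.006 0.0876; 0 0 -5 -0.0509 0.0251 -0.006 0.0876; 0 0 -5 -0.0529 0.0205 -0.006 0.0876; 0 0 -5 -0.0545 0.0158 -0.006 0.0876; 0 0 -5 -0.0556 0.011 -0.006 0.0876; 0 0 -5 -0.0564 0.006 -0.006 0.0876"
}}

```text
t: 1.1
eef_pos: [0.4281, -0.2722, 0.2827]
ee_rot: [3.142, 0.0, -2.177]
force: [1.1, -0.6, 0.7]
width: 0.0877
gripper_force: 0.0
```

Request:
{"name": "move_arm", "arguments": {
  "rows": "0 0 -5 -0.0567 0.001 -0.006 0.0876; 0 0 -5 -0.0566 -0.004 -0.006 0.0876; 0 0 -5 -0.056 -0.009 -0.006 0.0876; 0 0 -5 -0.055 -0.0137 -0.006 0.0876; 0 0 -5 -0.0536 -0.0185 -0.006 0.0876; 0 0 -5 -0.0518 -0.023 -0.006 0.0876; 0 0 0 0 0 0 0.0876; 0 0 0 0 0 0 0.0876"
}}

```text
t: 2.1
eef_pos: [0.617, 0.0085, 0.3179]
ee_rot: [3.14, -0.0, -1.656]
force: [-0.1, 0.7, 0.0]
width: 0.0876
gripper_force: 0.0
```

```bash
python3 - <<'E'
from h import *
print({k:np.round(v,3) for k,v in arm.get_state().items() if k in('t','eef_pos','ee_rot','q')})
cap('wrist','w1'); 
E
```

```text
{'t': np.float64(2.1), 'q': array([ 0.33 ,  0.224,  0.013, -0.   , -1.361, -0.415]), 'eef_pos': array([0.617, 0.008, 0.318]), 'ee_rot': array([ 3.14 , -0.   , -1.656])}
```

View pics/w1.png

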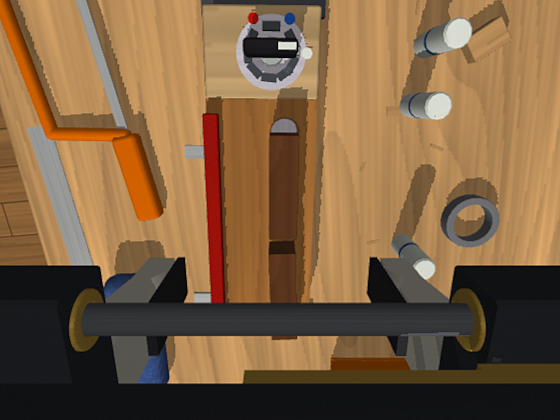

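The wrist view shows the selector at (272,48), bore 0 open at (284,126), offcut A at (283,185), offcut B partly behind the gripper bar at (283,285), and the jaw at (213,210). Next I'll measure these from the wrist cloud.

```bash
python3 - <<'E'
from h import *
c=cv2.imread('w1.png');P=np.load('w1.npy');hsv=cv2.cvtColor(c,cv2.COLOR_BGR2HSV);Z=P[...,2]
rr,cc=np.indices(Z.shape)
def rep(name,m,minn=60):
    k,l,s,ce=cv2.connectedComponentsWithStats(m.astype(np.uint8))
    for i in range(1,k):
        if s[i,4]>minn:
            q=P[l==i]; (a,b),wh,an=cv2.minAreaRect((q[:,:2]*1000).astype(np.float32))
            print(name,s[i,4],np.round(ce[i]),'med',np.round(np.median(q,0)*1000,1),'rect',np.round([a,b,*wh,an],1))
up=rr<300
rep('off',up&(Z>.102)&(Z<.11)&(cc>230)&(cc<310)&(rr>110),100)
rep('railtop',up&(Z>.060)&(Z<.070)&(cc>190)&(cc<340),300)
rep('sel bar',up&(Z>.110)&(Z<.125)&(rr<80)&(cc<320)&(cc>220),40)
rep('pegtop',up&(Z>.080)&(Z<.09)&(cc>380),60)
rep('jaw',up&(Z>.073)&(Z<.085)&(hsv[...,1]>180)&(cc<235),60)
rep('bore',up&(Z<.058)&(cc>268)&(cc<302)&(rr>105)&(rr<145),20)
b=(c[...,0]>150)&(c[...,2]<90)&(rr<40)&(cc>230)&(cc<320);rep('bluedot',b,10)
b=(c[...,2]>150)&(c[...,1]<60)&(rr<40)&(cc>230)&(cc<320);rep('reddot',b,10)
E
```

```text
off 2983 [283. 186.] med [610.7  11.3 104.1] rect [610.7  15.  109.4  29.3  84.8]
off 1265 [282. 276.] med [619.8 113.2 104.3] rect [620.1 114.3  57.6  29.8  86.6]
railtop 22213 [259. 137.] med [641.8 -49.3  64.2] rect [ 6.339e+02 -6.000e-01  3.321e+02  1.200e+02  8.460e+01]
railtop 314 [270.  65.] med [ 614.4 -107.5   66. ] rect [ 614.  -107.8   14.9   38.8   83.9]
sel bar 948 [270.  45.] med [ 612.4 -119.6  114.7] rect [ 612.6 -120.1   14.2   49.7   84.6]
pegtop 724 [457.  32.] med [ 432.1 -120.7   83.6] rect [ 431.3 -120.7   27.8   27.    20.7]
pegtop 616 [437. 105.] med [447.6 -54.8  83.9] rect [446.8 -54.5  27.   27.2  69.2]
pegtop 351 [424. 267.] med [454.1 125.1  84.1] rect [452.4 126.8  21.4  28.   36.3]
jaw 2594 [213. 204.] med [689.8  29.8  79. ] rect [691.3  42.4 218.1  15.3  84.6]
bore 283 [284. 126.] med [603.7 -42.3   9.1] rect [604.5 -44.   15.7  29.8  85.2]
reddot 45 [251.  17.] med [ 629.3 -154.    66.2] rect [ 629.4 -153.8    9.     5.    67.2]
```

Measurements agree with the text's heights to within about 1 mm. Jig yaw is -0.094 and offcut A is at (.611,.015). Grasping A.

Request:
{"name": "move_arm", "arguments": {
  "rows": "0 0 0 -0.003 0.003 0.055 0.0876; 0 0 0 -0.003 0.0035 0.055 0.0876; 0 0 0 0 0 0.055 0.0876; 0 0 0 0 0 0.04 0.0876; 0 0 0 0 0 0.024 0.0876; 0 0 0 0 0 0.01 0.0876; 0 0 0 0 0 0 0.0876; 0 0 0 0 0 0 0.0876"
}}

```text
t: 3.15
eef_pos: [0.6122, 0.0148, 0.081]
ee_rot: [-3.14, 0.001, -1.656]
force: [-1.0, 0.5, -0.3]
width: 0.0878
gripper_force: 0.0
```

Request:
{"name": "move_arm", "arguments": {
  "rows": "0 0 0 0 0 0 0.02; 0 0 0 0 0 0 0.02; 0 0 0 0 0 0 0.02; 0 0 0 0 0 0 0.02; 0 0 0 0 0 0 0.02; 0 0 0 0 0 0 0.02",
  "squeeze": 30
}}

```text
t: 3.9
eef_pos: [0.6114, 0.0149, 0.0795]
ee_rot: [3.141, -0.0, -1.656]
force: [0.4, 0.4, 0.5]
width: 0.0333
gripper_force: 0.0
```

Request:
{"name": "move_arm", "arguments": {
  "rows": "0 0 0 0 0 -0.03 0.02; 0 0 0 0 0 -0.05 0.02; 0 0 0 0 0 -0.05 0.02; 0 0 0 0 0 0 0.02"
}}

```text
t: 4.4
eef_pos: [0.6137, 0.0153, 0.2143]
ee_rot: [-3.134, 0.002, -1.655]
force: [0.3, -0.5, -1.2]
width: 0.0296
gripper_force: 30.0
```

```bash
python3 - <<'E'
from h import *
s=arm.get_state();print(s['q'])
plan([.436,.384,.22],-1.662,.02)
E
```

```text
[ 0.34334477  0.26802428 -0.16565915  0.0012495  -1.12912714 -0.42858647]
-0.1 0 0.1 -0.0503 0.0297 -0.0009 0.02; -0.1 0 0.1 -0.0503 0.0298 -0.0009 0.02; -0.1 0 0.1 -0.0503 0.0298 -0.0009 0.02; -0.1 0 0.1 -0.0503 0.0299 -0.0009 0.02; -0.1 0 0.1 -0.0502 0.0299 -0.0009 0.02; -0.1 0 0.1 -0.0502 0.03 -0.0008 0.02; -0.1 0 0.1 -0.0502 0.03 -0.0008 0.02
```

Request:
{"name": "move_arm", "arguments": {
  "rows": "0 0 0 -0.0503 0.0297 -0.001 0.02; 0 0 0 -0.0503 0.0297 -0.001 0.02; 0 0 0 -0.0503 0.0297 -0.001 0.02; 0 0 0 -0.0503 0.0297 -0.001 0.02; 0 0 0 -0.0503 0.0297 0 0.02; 0 0 0 -0.0503 0.0297 0 0.02; 0 0 0 -0.0523 0.0295 0 0.02; 0 0 0 0 0 0 0.02"
}}

```text
t: 5.4
eef_pos: [0.4326, 0.3884, 0.2122]
ee_rot: [3.141, -0.001, -1.652]
force: [-0.1, -0.3, -0.7]
width: 0.0299
gripper_force: 30.0
```

```bash
python3 - <<'E'
from h import *
s=arm.get_state();print(s['eef_pos'],s['ee_rot'],s['width'],s['gripper_force'])
img,P=cloud('side');hsv=cv2.cvtColor(img,cv2.COLOR_BGR2HSV)
cv2.imwrite('s2.png',img);np.save('s2.npy',P)
m=(P[...,2]>.057)&(P[...,2]<.068)&(hsv[...,1]>180)&(hsv[...,0]<18)&(P[...,1]>.25)&(P[...,0]<.7)
q=P[m];print(len(q),cv2.minAreaRect((q[:,:2]*1000).astype(np.float32)),q.min(0),q.max(0))
E
```

```text
[0.43257738 0.38839983 0.21217583] [ 3.14063410e+00 -9.39921502e-04 -1.65188777e+00] 0.029938238777526337 29.995857775211334
53 ((387.4580383300781, 369.978515625), (44.38694763183594, 112.79512786865234), 20.561241149902344) [0.37812736 0.32413287 0.05704726] [0.42771571 0.430578   0.06142075]
```

```bash
python3 - <<'E'
from h import *
for n in ('scene0','side0'):
    P=np.load(n+'.npy');hsv=cv2.cvtColor(cv2.imread(n+'.png'),cv2.COLOR_BGR2HSV)
    m=(P[...,2]<.07)&(P[...,2]>.002)&(hsv[...,1]>180)&(hsv[...,0]<18)&(P[...,1]>.25)&(P[...,0]<.63)&(P[...,0]>.3)
    q=P[m];print(n,len(q),np.round(cv2.minAreaRect((q[:,:2]*1000).astype(np.float32))[0],1),cv2.minAreaRect((q[:,:2]*1000).astype(np.float32))[1:],np.percentile(q,[1,99],axis=0).round(3).tolist())
    e=q[q[:,2]>.052]; print(np.percentile(e,[0.5,99.5],axis=0).round(3).tolist())
E
```

```text
scene0 2071 [457.5 416.6] ((214.19679260253906, 232.07281494140625), 84.52652740478516) [[0.387, 0.307, 0.002], [0.573, 0.481, 0.06]]
[[0.386, 0.308, 0.052], [0.573, 0.481, 0.064]]
side0 8727 [493. 399.] ((161.7371368408203, 218.11778259277344), 84.98869323730469) [[0.38, 0.318, 0.003], [0.567, 0.475, 0.062]]
[[0.379, 0.315, 0.052], [0.569, 0.48, 0.064]]
```

Request:
{"name": "move_arm", "arguments": {
  "rows": "0 0 0 -0.01 -0.005 0.045 0.02; 0 0 0 0 0 0.05 0.02; 0 0 0 0 0 0.05 0.02; 0 0 0 0 0 0.027 0.02; 0 0 0 0 0 0.01 0.02; 0 0 0 0 0 0 0.02; 0 0 0 0 0 0 0.042; 0 0 0 0 0 0 0.042"
}}

```text
t: 6.45
eef_pos: [0.441, 0.3957, 0.033]
ee_rot: [-3.14, 0.002, -1.656]
force: [-0.4, -0.1, -0.4]
width: 0.0407
gripper_force: 0.0
```

Request:
{"name": "move_arm", "arguments": {
  "rows": "0 0 0 0 0 0 0.042; 0 0 0 0 0 0 0.042; 0 0 0 0 0 -0.03 0.042; 0 0 0 0 0 -0.055 0.042; 0 0 0 0 0 -0.055 0.07; 0 0 0 0 0 -0.055 0.0876; 0 0 0 0 0 -0.055 0.0876; 0 0 0 0 0 -0.02 0.0876"
}}

```text
t: 7.45
eef_pos: [0.4412, 0.3957, 0.306]
ee_rot: [-3.138, 0.005, -1.656]
force: [-0.0, 0.2, -1.6]
width: 0.0769
gripper_force: 0.0
```

```bash
python3 - <<'E'
from h import *
plan([.622,.06,.30],-1.64)
E
```

```text
-0 0 -0.1 0.0456 -0.0298 0.0007 0.0876; -0 0 -0.1 0.0457 -0.0297 0.0007 0.0876; -0 0 -0.1 0.0457 -0.0296 0.0008 0.0876; -0 0 -0.1 0.0458 -0.0295 0.0008 0.0876; -0 0 -0.1 0.0459 -0.0294 0.0008 0.0876; -0 0 -0.1 0.0459 -0.0293 0.0008 0.0876; -0 0 -0.1 0.046 -0.0292 0.0008 0.0876
```

Request:
{"name": "move_arm", "arguments": {
  "rows": "0 0 0 0.041 -0.029 0.001 0.0876; 0 0 0 0.041 -0.029 0.001 0.0876; 0 0 0 0.041 -0.029 0.001 0.0876; 0 0 0 0.041 -0.029 0.001 0.0876; 0 0 0 0.041 -0.029 0.001 0.0876; 0 0 0 0.041 -0.029 0.001 0.0876; 0 0 0 0.041 -0.029 0.001 0.0876; 0 0 0 0 0 0 0.0876"
}}

```text
t: 8.45
eef_pos: [0.6192, 0.0887, 0.2939]
ee_rot: [3.141, -0.001, -1.66]
force: [0.4, 0.5, 0.0]
width: 0.0875
gripper_force: 0.0
```

```bash
cat >> h.py <<'E'
def rep(P,name,m,minn=60):
    k,l,s,ce=cv2.connectedComponentsWithStats(m.astype(np.uint8))
    for i in range(1,k):
        if s[i,4]>minn:
            q=P[l==i]; (a,b),wh,an=cv2.minAreaRect((q[:,:2]*1000).astype(np.float32))
            print(name,s[i,4],np.round(ce[i]),'med',np.round(np.median(q,0)*1000,1),'rect',np.round([a,b,*wh,an],1))
E
python3 - <<'E'
from h import *
s=arm.get_state();print(s['t'],s['eef_pos'],s['ee_rot'][2])
c,P=cap('wrist','w2');Z=P[...,2];rr,cc=np.indices(Z.shape)
inr=(rr<255)&(P[...,0]>.56)&(P[...,0]<.68)
rep(P,'off',inr&(Z>.1)&(Z<.11)&(P[...,1]>-.05),100)
rep(P,'bore',inr&(Z<.058)&(P[...,1]>-.08)&(P[...,1]<.25),30)
img,Q=cloud('side');np.save('s3.npy',Q)
m=(Q[...,2]>.03)&(Q[...,2]<.06)&(Q[...,1]>.3)&(Q[...,0]<.63)&(img[...,2]<130)
rep(Q,'inbin',m,100)
E
```

```text
8.45 [0.61917461 0.08873887 0.29386496] -1.6598882710526481
off 2095 [278. 219.] med [620.3 119.6 104.1] rect [620.4 121.8  72.3  30.   87.1]
bore 779 [279.  50.] med [604.3 -45.1   9.2] rect [604.2 -43.1  29.2  30.2  43.1]
bore 2389 [318. 177.] med [567.5 113.7  -0.9] rect [567.1  77.5 260.3  25.4  87.2]
bore 690 [279. 108.] med [610.3  16.2   9.2] rect [610.3  16.1  31.   31.3  29.5]
bore 596 [278. 162.] med [616.2  77.3   9.3] rect [615.9  75.8  26.8  30.5  85.5]
inbin 342 [ 49. 383.] med [591.7 547.9  45.3] rect [601.  544.1  17.4  64.   31.4]
inbin 1221 [169. 389.] med [435.4 399.9  45.4] rect [438.8 396.1 108.9  31.7  85.9]
```

A is in the bin at (.439,.396) and lying flat. B is at (.6215,.1405). Grasping B.

Request:
{"name": "move_arm", "arguments": {
  "rows": "0 0 -2.2 -0.026 0.001 0.04 0.0876; 0 0 0 -0.026 0.001 0.05 0.0876; 0 0 0 0 0 0.05 0.0876; 0 0 0 0 0 0.04 0.0876; 0 0 0 0 0 0.024 0.0876; 0 0 0 0 0 0.01 0.0876; 0 0 0 0 0 0 0.0876; 0 0 0 0 0 0 0.02"
}}

```text
t: 9.55
eef_pos: [0.6204, 0.1443, 0.082]
ee_rot: [-3.14, 0.001, -1.617]
force: [-0.7, -0.2, 0.6]
width: 0.0822
gripper_force: 0.0
```

Request:
{"name": "move_arm", "arguments": {
  "rows": "0 0 0 0 0 0 0.02; 0 0 0 0 0 0 0.02; 0 0 0 0 0 0 0.02; 0 0 0 0 0 0 0.02; 0 0 0 0 0 0 0.02; 0 0 0 0 0 0 0.02; 0 0 0 0 0 0 0.02; 0 0 0 0 0 0 0.02"
}}

```text
t: 10.55
eef_pos: [0.6197, 0.1437, 0.0806]
ee_rot: [-3.142, -0.0, -1.618]
force: [0.4, -0.7, -1.2]
width: 0.0301
gripper_force: 30.0
```

Request:
{"name": "move_arm", "arguments": {
  "rows": "0 0 0 0 0 -0.03 0.02; 0 0 0 0 0 -0.05 0.02; 0 0 0 0 0 -0.055 0.02; 0 0 0 0 0 0 0.02"
}}

```text
t: 11.05
eef_pos: [0.6221, 0.1446, 0.221]
ee_rot: [-3.133, 0.004, -1.617]
force: [-0.5, 0.6, -3.1]
width: 0.0298
gripper_force: 30.0
```

```bash
python3 - <<'E'
from h import *
plan([.517,.396,.215],-1.655,.02)
E
```

```text
-0.1 0 0.4 -0.0493 0.0233 0.0012 0.02; -0.1 0 0.4 -0.0491 0.0237 0.0012 0.02; -0.1 0 0.4 -0.0489 0.0241 0.0012 0.02; -0.1 0 0.4 -0.0487 0.0244 0.0012 0.02; -0.1 0 0.4 -0.0485 0.0248 0.0012 0.02
```

Request:
{"name": "move_arm", "arguments": {
  "rows": "0 0 0.4 -0.0493 0.0247 0.001 0.02; 0 0 0.4 -0.0491 0.025 0.001 0.02; 0 0 0.4 -0.0495 0.0255 0.001 0.02; 0 0 0.4 -0.0495 0.026 0.001 0.02; 0 0 0.4 -0.0495 0.0262 0.001 0.02; 0 0 0 0 0 0 0.02; 0 0 0 0 0 0 0.02"
}}

```text
t: 11.92
eef_pos: [0.5071, 0.3977, 0.2097]
ee_rot: [3.141, -0.001, -1.652]
force: [0.0, -0.8, -0.2]
width: 0.0298
gripper_force: 30.0
```

Request:
{"name": "move_arm", "arguments": {
  "rows": "0 0 0 0 0 0.045 0.02; 0 0 0 0 0 0.05 0.02; 0 0 0 0 0 0.05 0.02; 0 0 0 0 0 0.029 0.02; 0 0 0 0 0 0.008 0.02; 0 0 0 0 0 0 0.02; 0 0 0 0 0 0 0.041; 0 0 0 0 0 0 0.041"
}}

```text
t: 12.92
eef_pos: [0.5082, 0.3986, 0.0302]
ee_rot: [-3.14, 0.002, -1.653]
force: [-0.4, -0.7, -0.0]
width: 0.04
gripper_force: 0.0
```

Request:
{"name": "move_arm", "arguments": {
  "rows": "0 0 0 0 0 0 0.041; 0 0 0 0 0 0 0.041; 0 0 0 0 0 -0.03 0.041; 0 0 0 0 0 -0.055 0.041; 0 0 0 0 0 -0.055 0.041; 0 0 0 0 0 -0.055 0.041; 0 0 0 0 0 -0.045 0.06; 0 0 0 0 0 0 0.06"
}}

```text
t: 13.92
eef_pos: [0.5089, 0.3991, 0.2735]
ee_rot: [-3.137, 0.006, -1.652]
force: [0.4, -0.1, -1.1]
width: 0.0558
gripper_force: 0.0
```

```bash
python3 - <<'E'
from h import *
img,Q=cloud('side')
m=(Q[...,2]>.03)&(Q[...,2]<.09)&(Q[...,1]>.3)&(Q[...,1]<.5)&(Q[...,0]<.63)&(img[...,2]<130)
rep(Q,'inbin',m,100)
# bores in w2 by ray at mouth z=.065
c=cv2.imread('w2.png');P=np.load('w2.npy');d=arm.camera_model('wrist')
class S(dict):pass
st=dict(eef_pos=[0.61917461,0.08873887,0.29386496],ee_rot=[3.141,-.001,-1.65989])
T,K=T_cam('wrist',st)
rr,cc=np.indices(P.shape[:2]);m=(rr<140)&(P[...,2]<.058)&(P[...,0]>.585)&(P[...,0]<.64)&(P[...,1]>-.08)&(P[...,1]<.1)
k,l,s,ce=cv2.connectedComponentsWithStats(m.astype(np.uint8))
C=T[:3,3]
for i in range(1,k):
    if s[i,4]<100: continue
    q=P[l==i]; w=C+(q-C)*((.0645-C[2])/(q[:,2]-C[2]))[:,None]
    (x,y),r=cv2.minEnclosingCircle((w[:,:2]*1000).astype(np.float32)); print('bore',x,y,r,w.mean(0))
plan([.6126,-.06,.29],-np.pi-.094+.0,.06)
E
```

```text
inbin 243 [152. 369.] med [492.1 400.4  37.6] rect [492.1 397.7 106.5   4.1  84.8]
inbin 237 [173. 395.] med [424.9 400.4  37.8] rect [424.7 397.8 106.8   2.9  85.6]
bore 605.3080444335938 -38.339786529541016 14.619003295898438 [ 0.60528195 -0.0385586   0.0645    ]
bore 610.5166015625 15.642163276672363 14.661643981933594 [0.61052265 0.0155442  0.0645    ]
0 0 9.1 0.0448 -0.0142 -0.0021 0.06; 0 0 9.1 0.042 -0.0211 -0.002 0.06; 0 0 9.1 0.0382 -0.0274 -0.002 0.06; 0 0 9.1 0.0334 -0.0331 -0.002 0.06; 0 0 9.1 0.0278 -0.038 -0.002 0.06; 0 0 9.1 0.0214 -0.0419 -0.002 0.06; 0 0 9.1 0.0146 -0.0447 -0.002 0.06; 0 0 9.1 0.0073 -0.0465 -0.0019 0.06
0 0 9.1 -0.0001 -0.047 -0.0019 0.06; 0 0 9.1 -0.0075 -0.0464 -0.0019 0.06
```

Both offcuts are in the bin. Bores 0 and 1 come out 54 mm apart along the jig's yaw, as they should. Next is the selector.

```bash
python3 - <<'E'
from h import *
plan([.6126,-.12,.27],-np.pi-.094,.06)
E
```

```text
0 0 9.1 0.0508 -0.0147 -0.0001 0.06; 0 0 9.1 0.0479 -0.0225 -0.0001 0.06; 0 0 9.1 0.0437 -0.0298 -0 0.06; 0 0 9.1 0.0385 -0.0363 -0 0.06; 0 0 9.1 0.0323 -0.0419 0 0.06; 0 0 9.1 0.0253 -0.0465 0 0.06; 0 0 9.1 0.0176 -0.0499 0 0.06; 0 0 9.1 0.0096 -0.052 0.0001 0.06
0 0 9.1 0.0012 -0.0529 0.0001 0.06; 0 0 9.1 -0.0071 -0.0524 0.0001 0.06
```

Request:
{"name": "move_arm", "arguments": {
  "rows": "0 0 9.1 0.051 -0.015 0 0.06; 0 0 9.1 0.048 -0.0225 0 0.06; 0 0 9.1 0.0437 -0.03 0 0.06; 0 0 9.1 0.0385 -0.036 0 0.06; 0 0 9.1 0.0323 -0.042 0 0.06; 0 0 9.1 0.0253 -0.0465 0 0.06; 0 0 9.1 0.0176 -0.05 0 0.06; 0 0 9.1 0.0096 -0.052 0 0.06"
}}

```text
t: 14.98
eef_pos: [0.5904, -0.0192, 0.2671]
ee_rot: [3.141, -0.002, -2.928]
force: [0.8, 0.4, -0.6]
width: 0.0597
gripper_force: 0.0
```

Request:
{"name": "move_arm", "arguments": {
  "rows": "0 0 9.1 0.001 -0.053 0 0.06; 0 0 9.1 -0.007 -0.052 0 0.06; 0 0 0 0 0 0 0.06; 0 0 0 0 0 0 0.06"
}}

```text
t: 15.48
eef_pos: [0.6109, -0.1211, 0.2671]
ee_rot: [-3.142, -0.002, 3.042]
force: [-0.4, 0.7, -0.3]
width: 0.06
gripper_force: 0.0
```

```bash
python3 - <<'E'
from h import *
s=arm.get_state();print(s['t'],s['q'],s['eef_pos'],s['ee_rot'])
c,P=cap('wrist','w3');Z=P[...,2];rr,cc=np.indices(Z.shape)
n=(rr<290)&(abs(P[...,0]-.612)<.06)&(abs(P[...,1]+.12)<.06)
rep(P,'bar',n&(Z>.108)&(Z<.125),50)
rep(P,'bore',(rr<290)&(Z<.058)&(abs(P[...,0]-.605)<.02)&(abs(P[...,1]+.03)<.025),50)
rep(P,'peg',(rr<290)&(Z>.08)&(Z<.09)&(P[...,0]<.5),100)
E
```

```text
15.475 [ 1.17078673e-01  2.56528516e-01 -5.81162801e-02 -4.45343406e-04
 -1.25842763e+00 -1.78713356e+00] [ 0.61094115 -0.12110737  0.26711804] [-3.14151768e+00 -2.31397611e-03  3.04219667e+00]
bar 892 [277. 198.] med [ 609.  -120.   114.8] rect [ 611.2 -120.    13.9   49.2   84. ]
bore 643 [357. 171.] med [612.2 -30.2   9.6] rect [612.  -31.7  24.   31.2  47.5]
peg 803 [118.  12.] med [ 447.1 -235.5   83.6] rect [ 448.  -236.2   27.9   20.1   84.8]
peg 107 [336.   2.] med [457.2 -56.3  83. ] rect [457.5 -55.9  18.5   3.8  84. ]
peg 307 [18. 72.] med [ 484.7 -329.4   85.6] rect [ 482.2 -332.9   35.3    8.8   17.9]
```

View pics/w3.png

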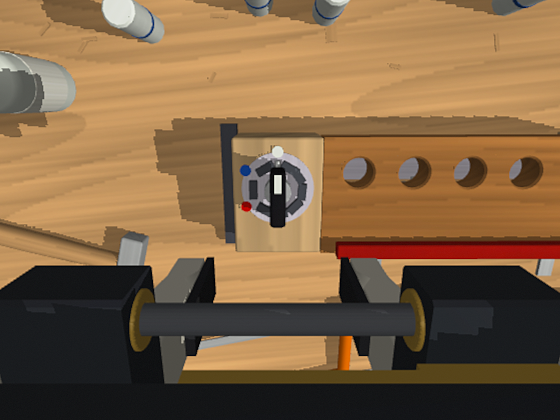

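The wrist view shows the selector bar at (277,198), aligned with the tool, the blue dot at (245,170), and four open bores to the right at row 172. Descending to grip the bar.

Request:
{"name": "move_arm", "arguments": {
  "rows": "0 0 0 -0.001 0.001 0.05 0.06; 0 0 0 0 0 0.05 0.06; 0 0 0 0 0 0.045 0.06; 0 0 0 0 0 0.02 0.06; 0 0 0 0 0 0.01 0.06; 0 0 0 0 0 0 0.06; 0 0 0 0 0 0 0.005; 0 0 0 0 0 0 0.005",
  "squeeze": 45
}}

```text
t: 16.52
eef_pos: [0.6133, -0.1199, 0.0947]
ee_rot: [3.141, 0.002, 3.043]
force: [-1.1, -0.4, -0.4]
width: 0.0454
gripper_force: 0.0
```

Request:
{"name": "move_arm", "arguments": {
  "rows": "0 0 0 0 0 0 0.005; 0 0 0 0 0 0 0.005; 0 0 0 0 0 0 0.005; 0 0 0 0 0 0 0.005; 0 0 0 0 0 0 0.005; 0 0 0 0 0 0 0.005; 0 0 0 0 0 0 0.005; 0 0 0 0 0 0 0.005"
}}

```text
t: 17.52
eef_pos: [0.6126, -0.1207, 0.0937]
ee_rot: [-3.141, -0.0, 3.042]
force: [0.9, -6.0, 1.3]
width: 0.0141
gripper_force: 45.0
```

Request:
{"name": "move_arm", "arguments": {
  "rows": "0 0 0 0 0 -0.006 0.005; 0 0 0 0 0 -0.005 0.005; 0 0 0 0 0 -0.002 0.005; 0 0 0 0 0 0 0.005; 0 0 0 0 0 0 0.005"
}}

```text
t: 18.15
eef_pos: [0.6125, -0.1206, 0.1048]
ee_rot: [-3.141, -0.001, 3.042]
force: [5.6, -6.8, -12.8]
width: 0.0136
gripper_force: 45.0
```

Raised 11.1 mm. I'll add 2 mm, then turn 60°.

Request:
{"name": "move_arm", "arguments": {
  "rows": "0 0 0 0 0 -0.002 0.005; 0 0 0 0 0 0 0.005; 0 0 -10 0 0 0 0.005; 0 0 -10 0 0 0 0.005; 0 0 -10 0 0 0 0.005; 0 0 -10 0 0 0 0.005; 0 0 -10 0 0 0 0.005; 0 0 -10 0 0 0 0.005"
}}

```text
t: 19.15
eef_pos: [0.6122, -0.1201, 0.1064]
ee_rot: [3.14, -0.001, -2.189]
force: [4.1, -3.8, -13.7]
width: 0.0135
gripper_force: 45.0
```

Request:
{"name": "move_arm", "arguments": {
  "rows": "0 0 0 0 0 0 0.005; 0 0 0 0 0 0 0.005"
}}

```text
t: 19.4
eef_pos: [0.6122, -0.1201, 0.1064]
ee_rot: [3.14, -0.001, -2.194]
force: [5.1, -5.9, -14.0]
width: 0.0136
gripper_force: 45.0
```

```bash
python3 - <<'E'
from h import *
s=arm.get_state();print(s['eef_pos'],s['ee_rot'],s['force'],s['moment'],s['width'])
c,P=cap('wrist','w4')
E
```

```text
[ 0.61217451 -0.12009028  0.10637404] [ 3.13991206e+00 -7.41500110e-04 -2.19430038e+00] [  5.11139693  -5.93645732 -14.04729382] [-1.98785241 -1.8659281   0.03520523] 0.013625127934542076
```

View pics/w4.png

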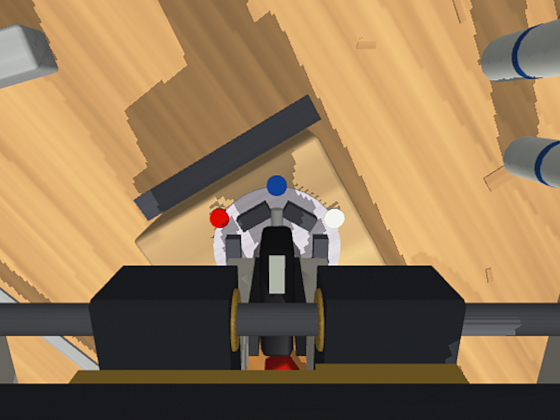

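The pointer lines up with the blue dot at (277,186). Lowering, releasing and rising.

Request:
{"name": "move_arm", "arguments": {
  "rows": "0 0 0 0 0 0.006 0.005; 0 0 0 0 0 0.005 0.005; 0 0 0 0 0 0 0.005; 0 0 0 0 0 0 0.05; 0 0 0 0 0 0 0.05; 0 0 0 0 0 0 0.05; 0 0 0 0 0 0 0.05; 0 0 0 0 0 0 0.05"
}}

```text
t: 20.45
eef_pos: [0.6127, -0.12, 0.0978]
ee_rot: [-3.141, 0.0, -2.194]
force: [0.2, -0.1, 0.0]
width: 0.0497
gripper_force: 0.0
```

Request:
{"name": "move_arm", "arguments": {
  "rows": "0 0 0 0 0 0 0.05; 0 0 0 0 0 -0.03 0.05; 0 0 0 0 0 -0.05 0.05; 0 0 0 0 0 -0.05 0.05; 0 0 0 0 0 -0.05 0.05; 0 0 0 0 0 0 0.05; 0 0 0 0 0 0 0.05"
}}

```text
t: 21.32
eef_pos: [0.6123, -0.1199, 0.2773]
ee_rot: [3.141, 0.0, -2.194]
force: [0.4, 0.4, -1.0]
width: 0.05
gripper_force: 0.0
```

```bash
python3 - <<'E'
from h import *
s=arm.get_state();print(s['t'],s['q'],s['eef_pos'],s['ee_rot'])
T,K=T_cam('wrist',s);C=T[:3,3]
c,P=cap('wrist','w5');Z=P[...,2];rr,cc=np.indices(Z.shape);up=rr<290
n=up&(abs(P[...,0]-.612)<.06)&(abs(P[...,1]+.12)<.06)
rep(P,'bar',n&(Z>.108)&(Z<.13),50)
rep(P,'peg',up&(Z>.08)&(Z<.09)&(P[...,0]<.5),100)
rep(P,'jaw',up&(Z>.073)&(Z<.085)&(P[...,0]>.62),100)
m=up&(Z<.058)&(P[...,0]>.58)&(P[...,0]<.65)&(P[...,1]>-.07)&(P[...,1]<.24)
k,l,sx,ce=cv2.connectedComponentsWithStats(m.astype(np.uint8))
for i in range(1,k):
    if sx[i,4]<100: continue
    q=P[l==i]; w=C+(q-C)*((.0645-C[2])/(q[:,2]-C[2]))[:,None]
    (x,y),r=cv2.minEnclosingCircle((w[:,:2]*1000).astype(np.float32)); print('bore',ce[i],x,y,r,w.mean(0),np.median(q[:,2]))
plan([.4475,-.2358,.20],-1.665,.06)
E
```

```text
21.325 [ 1.18717456e-01  2.52027723e-01 -4.11363564e-02 -4.91870532e-04
 -1.27760350e+00 -7.41575229e-01] [ 0.61233965 -0.11994522  0.27729104] [ 3.14129577e+00  3.66627152e-04 -2.19379630e+00]
bar 855 [276. 193.] med [ 610.9 -121.4  114.8] rect [ 611.4 -120.7   49.    13.7   54.1]
peg 827 [441.  70.] med [ 431.4 -121.7   83.9] rect [ 430.8 -121.2   26.7   27.8   53.4]
peg 704 [460. 142.] med [446.9 -55.9  83.9] rect [446.8 -55.1  27.   26.8  64.8]
peg 235 [535. 283.] med [449.7 122.5  84.2] rect [449.3 123.6  13.9  24.9  49.7]
jaw 274 [256. 194.] med [ 633.8 -125.4   74.1] rect [ 633.3 -124.    39.1   13.2   78.5]
jaw 715 [287. 270.] med [655.2 -40.2  78.9] rect [656.6 -36.7  56.   16.3  84.6]
bore [325.20348837 237.63953488] 604.1682739257812 -41.36318588256836 14.51022720336914 [ 0.60417506 -0.0412051   0.0645    ] 0.029979124113262035
0 -0 -7.6 0.0475 0.0165 0.0192 0.06; 0 -0 -7.6 0.0449 0.0226 0.0192 0.06; 0 -0 -7.6 0.0415 0.0283 0.0192 0.06; 0 -0 -7.6 0.0375 0.0336 0.0191 0.06
```

The bar top reads the same height as at home, and the stop bar now reads z = 0.030 through bore 0, so the blue notch is home. Next I'll look at the bores from directly above.

```bash
python3 - <<'E'
from h import *
plan([.617,.10,.28],-1.665,.06)
E
```

```text
0 -0 -7.6 -0.0454 0.0311 -0.0009 0.06; 0 -0 -7.6 -0.0491 0.0248 -0.0009 0.06; 0 -0 -7.6 -0.0519 0.0181 -0.0009 0.06; 0 -0 -7.6 -0.0539 0.0111 -0.0009 0.06
```

Request:
{"name": "move_arm", "arguments": {
  "rows": "0 0 -7.6 -0.0454 0.031 -0.001 0.06; 0 0 -7.6 -0.049 0.0248 -0.001 0.06; 0 0 -7.6 -0.052 0.018 -0.001 0.06; 0 0 -7.6 -0.054 0.011 -0.001 0.06; 0 0 0 0 0 0 0.06; 0 0 0 0 0 0 0.06"
}}

```text
t: 22.12
eef_pos: [0.6173, 0.0999, 0.2802]
ee_rot: [3.139, -0.001, -1.663]
force: [-0.6, 0.0, -0.3]
width: 0.06
gripper_force: 0.0
```

```bash
cat >> h.py <<'E'
def bores(P,C,img,up=290):
    "rim circle: bore pixels (below top plane by 1.5 mm) projected to the mouth plane, convex hull circle"
    rr,_=np.indices(P.shape[:2]);Z=P[...,2]
    m=(rr<up)&(Z<.0615)&(P[...,0]>.57)&(P[...,0]<.66)&(P[...,1]>-.07)&(P[...,1]<.24)
    m&=abs(P[...,0]-(.609+.094*P[...,1]))<.03
    k,l,s,ce=cv2.connectedComponentsWithStats(m.astype(np.uint8))
    for i in range(1,k):
        if s[i,4]<150: continue
        q=P[l==i]; w=(C+(q-C)*((.064-C[2])/(q[:,2]-C[2]))[:,None])[:,:2]*1000
        h=cv2.convexHull(w.astype(np.float32))[:,0]
        A=np.c_[2*h,np.ones(len(h))];s_=np.linalg.lstsq(A,(h**2).sum(1),rcond=None)[0]
        print('bore',ce[i].round(),'fit',s_[:2].round(1),'r',round(np.sqrt(s_[2]+s_[0]**2+s_[1]**2),1),'enc',np.round(cv2.minEnclosingCircle(w.astype(np.float32))[0],1))
E
python3 - <<'E'
from h import *
s=arm.get_state();print(s['t'],s['eef_pos'],s['ee_rot'])
T,K=T_cam('wrist',s);C=T[:3,3];print(C)
c,P=cap('wrist','w6');bores(P,C,c)
Z=P[...,2];up=np.indices(Z.shape)[0]<290
print('top z',np.nanmedian(Z[up&(abs(Z-.065)<.005)&(P[...,0]<.6)]))
rep(P,'jaw',up&(Z>.073)&(Z<.085)&(P[...,0]>.62),100)
rep(P,'peg',up&(Z>.08)&(Z<.09)&(P[...,0]<.5),100)
plan([.4475,-.2358,.20],-1.665,.06)
E
```

```text
22.125 [0.61729633 0.09993363 0.28017925] [ 3.13945114e+00 -1.27331865e-03 -1.66295531e+00]
[0.61051195 0.02150952 0.42950021]
bore [276.  35.] fit [605.  -38.7] r 15.0 enc [605. -39.]
bore [276.  97.] fit [610.4  15.6] r 14.9 enc [610.8  15.7]
bore [275. 154.] fit [615.6  70.2] r 14.7 enc [615.5  70.2]
bore [275. 206.] fit [620.9 125. ] r 14.9 enc [620.6 125.1]
bore [275. 254.] fit [626.1 178.9] r 14.6 enc [626.5 179.1]
top z 0.06400217366970512
jaw 4639 [222. 137.] med [664.8  45.1  78.9] rect [666.9  66.  261.3  16.4  84.6]
peg 235 [458.   4.] med [448.6 -45.2  83.5] rect [447.5 -44.4   8.   24.3  84.6]
peg 597 [441. 200.] med [456.1 127.8  83.9] rect [455.3 128.3  26.8  26.5  42.3]
0 -0 0 0.0499 0.0197 0.0116 0.06; 0 -0 0 0.0499 0.0197 0.0116 0.06; 0 -0 0 0.0499 0.0197 0.0116 0.06; 0 -0 0 0.0499 0.0197 0.0115 0.06; 0 -0 0 0.0499 0.0197 0.0115 0.06; 0 -0 0 0.0499 0.0197 0.0115 0.06; 0 -0 0 0.0499 0.0197 0.0115 0.06
```

The bores fit cleanly with r = 15 and 54.5 mm spacing. Now the first peg, at (.4553,.1283), bound for bore 4.

Request:
{"name": "move_arm", "arguments": {
  "rows": "0 0 0 -0.0043 0.0547 0.035 0.06; 0 0 0 -0.0043 0.0547 0.045 0.06; 0 0 0 -0.0043 0.0547 0.045 0.06; 0 0 0 0 0 0.045 0.06; 0 0 0 0 0 0.03 0.06; 0 0 0 0 0 0.015 0.06; 0 0 0 0 0 0.006 0.06; 0 0 0 0 0 0 0.06"
}}

```text
t: 23.18
eef_pos: [0.4707, 0.1246, 0.0727]
ee_rot: [3.141, -0.0, -1.664]
force: [-0.4, 0.1, -0.1]
width: 0.0603
gripper_force: 0.0
```

Request:
{"name": "move_arm", "arguments": {
  "rows": "0 0 0 0 0 0 0.02; 0 0 0 0 0 0 0.02; 0 0 0 0 0 0 0.02; 0 0 0 0 0 0 0.02; 0 0 0 0 0 0 0.02; 0 0 0 0 0 0 0.02; 0 0 0 0 0 0 0.02",
  "squeeze": 20
}}

```text
t: 24.05
eef_pos: [0.4708, 0.1254, 0.0728]
ee_rot: [-3.141, 0.0, -1.663]
force: [0.2, 0.2, 2.0]
width: 0.0296
gripper_force: 19.0
```

Request:
{"name": "move_arm", "arguments": {
  "rows": "0 0 0 0 0 -0.02 0.02; 0 0 0 0 0 -0.05 0.02; 0 0 0 0 0 -0.05 0.02; 0 0 0 0 0 0 0.02; 0 0 0 0 0 0 0.02"
}}

```text
t: 24.68
eef_pos: [0.4701, 0.1251, 0.1922]
ee_rot: [3.141, 0.0, -1.663]
force: [-0.6, 0.1, -0.7]
width: 0.0298
gripper_force: 18.8
```

```bash
python3 - <<'E'
from h import *
cap('wrist','w7')
plan([.626,.179,.18],-1.665,.02)
E
```

```text
0 -0 0 -0.0228 -0.0502 0.0038 0.02; 0 -0 0 -0.0228 -0.0502 0.0038 0.02; 0 -0 0 -0.0228 -0.0501 0.0038 0.02
```

View pics/w7.png

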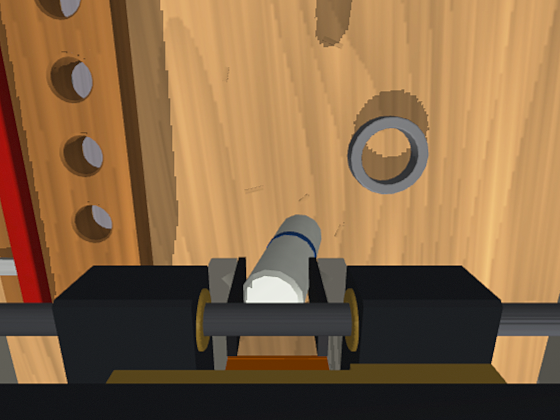

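The row speed limit cut the approach short, so the peg was gripped off-centre and leans about 12°; its foot shows at (300,230). I'll set it down again, loosen so it stands up between the pads, and regrip.

Request:
{"name": "move_arm", "arguments": {
  "rows": "0 0 0 0 0 0.05 0.02; 0 0 0 0 0 0.05 0.02; 0 0 0 0 0 0.015 0.02; 0 0 0 0 0 0.0035 0.02; 0 0 0 0 0 0 0.038; 0 0 0 0 0 0 0.038; 0 0 0 0 0 0 0.038; 0 0 0 0 0 0 0.038"
}}

```text
t: 25.72
eef_pos: [0.4706, 0.1253, 0.0742]
ee_rot: [-3.141, 0.0, -1.663]
force: [-1.0, -0.4, 0.9]
width: 0.0378
gripper_force: 0.0
```

Request:
{"name": "move_arm", "arguments": {
  "rows": "0 0 0 0 0 0.005 0.038; 0 0 0 0 0 0.005 0.038; 0 0 0 0 0 0 0.038; 0 0 0 0 0 0 0.038"
}}

```text
t: 26.22
eef_pos: [0.4706, 0.1252, 0.0641]
ee_rot: [3.141, -0.0, -1.663]
force: [-0.2, 0.1, -0.4]
width: 0.0377
gripper_force: 0.0
```

```bash
python3 - <<'E'
from h import *
s=arm.get_state();print(s['eef_pos'],s['width'],s['force'])
c,P=cap('wrist','w8')
for n in ('scene','side'):
    img,Q=cloud(n); m=(Q[...,2]>.03)&(Q[...,2]<.095)&(abs(Q[...,0]-.47)<.05)&(abs(Q[...,1]-.125)<.05)&(img.min(-1)>130)
    q=Q[m]
    for lo,hi in((.03,.045),(.045,.06),(.06,.075),(.075,.09)):
        e=q[(q[:,2]>lo)&(q[:,2]<hi)]; print(n,lo,len(e),np.round(np.median(e,0),4) if len(e) else '')
E
```

```text
[0.47059888 0.12524601 0.06410736] 0.03765270959599385 [-0.20413223  0.14391236 -0.41662972]
scene 0.03 0 
scene 0.045 8 [0.465  0.1107 0.0524]
scene 0.06 10 [0.4678 0.1086 0.0689]
scene 0.075 39 [0.4739 0.1159 0.0818]
side 0.03 34 [0.4466 0.1324 0.0349]
side 0.045 1 [0.4492 0.1326 0.0451]
side 0.06 13 [0.4364 0.1392 0.0659]
side 0.075 3 [0.435  0.1405 0.078 ]
```

View pics/w8.png

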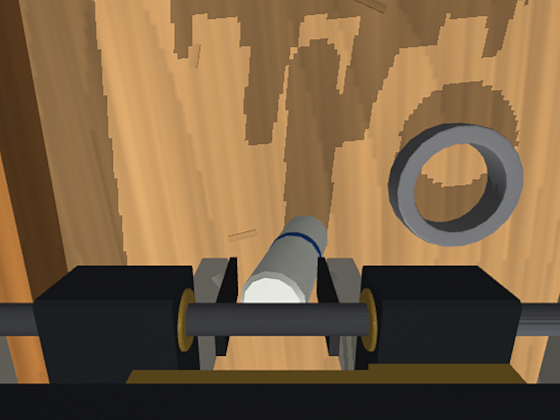

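The peg still leans because the right pad is blocking it. Opening wide should let it rock upright; then I'll recentre at the foot.

Request:
{"name": "move_arm", "arguments": {
  "rows": "0 0 0 0 0 0 0.087; 0 0 0 0 0 0 0.087; 0 0 0 0 0 0 0.087; 0 0 0 0 0 0 0.087; 0 0 0 0 0 0 0.087; 0 0 0 0 0 0 0.087; 0 0 0 0 0 0 0.087"
}}

```text
t: 27.25
eef_pos: [0.4706, 0.1252, 0.0642]
ee_rot: [3.142, 0.0, -1.663]
force: [0.2, 0.5, -0.0]
width: 0.0867
gripper_force: 0.0
```

Request:
{"name": "move_arm", "arguments": {
  "rows": "0 0 0 0 0 -0.03 0.087; 0 0 0 0 0 -0.05 0.087; 0 0 0 0 0 -0.04 0.087; 0 0 0 0 0 0 0.087; 0 0 0 0 0 0 0.087"
}}

```text
t: 27.88
eef_pos: [0.4702, 0.1251, 0.1838]
ee_rot: [3.141, 0.0, -1.663]
force: [-0.2, -0.2, -1.1]
width: 0.0866
gripper_force: 0.0
```

```bash
python3 - <<'E'
from h import *
s=arm.get_state();print(s['eef_pos'],s['width'],s['force'])
c,P=cap('wrist','w9');Z=P[...,2];up=np.indices(Z.shape)[0]<290
rep(P,'peg',up&(Z>.078)&(Z<.09)&(P[...,0]<.5),100)
m=up&(abs(P[...,0]-.46)<.05)&(abs(P[...,1]-.12)<.06)
for a in np.arange(.01,.09,.01):
    e=P[m&(Z>a)&(Z<a+.01)];print(round(a,2),len(e),np.round(e.mean(0),4) if len(e) else '')
E
```

```text
[0.47018507 0.12512201 0.18376923] 0.08663258135903004 [-0.20700242 -0.15985864 -1.0698151 ]
peg 1115 [301. 215.] med [452.9 125.3  83.9] rect [452.8 126.5  27.5  27.2  82.3]
0.01 70 [0.4542 0.1154 0.0152]
0.02 64 [0.4544 0.1153 0.0253]
0.03 83 [0.4538 0.1158 0.0368]
0.04 84 [0.4543 0.1158 0.0448]
0.05 96 [0.4542 0.1154 0.055 ]
0.06 103 [0.4537 0.1156 0.0648]
0.07 115 [0.4543 0.1157 0.0748]
0.08 1095 [0.4528 0.1256 0.0838]
```

The peg is upright at (.453,.1265). Regripping, and from here on I'll check the position before closing.

Request:
{"name": "move_arm", "arguments": {
  "rows": "0 0 0 0 0.0172 0 0.06; 0 0 0 0 0 0.04 0.06; 0 0 0 0 0 0.04 0.06; 0 0 0 0 0 0.03 0.06; 0 0 0 0 0 0.015 0.06; 0 0 0 0 0 0 0.06; 0 0 0 0 0 0 0.06"
}}

```text
t: 28.8
eef_pos: [0.4533, 0.127, 0.0595]
ee_rot: [-3.142, -0.0, -1.663]
force: [0.0, -0.3, 0.9]
width: 0.0603
gripper_force: 0.0
```

```bash
python3 - <<'E'
from h import *
s=arm.get_state();print(s['t'],s['eef_pos'],s['width'],s['force'])
E
```

```text
28.8 [0.45332134 0.12697523 0.05952517] 0.06031593507935608 [ 0.03119378 -0.33003358  0.8572935 ]
```

Request:
{"name": "move_arm", "arguments": {
  "rows": "0 0 0 0 0 0 0.02; 0 0 0 0 0 0 0.02; 0 0 0 0 0 0 0.02; 0 0 0 0 0 0 0.02; 0 0 0 0 0 0 0.02; 0 0 0 0 0 0 0.02; 0 0 0 0 0 0 0.02; 0 0 0 0 0 0 0.02",
  "squeeze": 20
}}

```text
t: 29.8
eef_pos: [0.4536, 0.1269, 0.0593]
ee_rot: [-3.141, 0.0, -1.663]
force: [-0.8, 0.0, 3.6]
width: 0.0276
gripper_force: 20.0
```

Request:
{"name": "move_arm", "arguments": {
  "rows": "0 0 0 0 0 -0.03 0.02; 0 0 0 0 0 -0.05 0.02; 0 0 0 0 0 -0.05 0.02; 0 0 0 -0.017 -0.042 0 0.02; 0 0 0 -0.017 -0.042 0 0.02; 0 0 0 -0.017 -0.042 0 0.02; 0 0 0 -0.017 -0.041 0 0.02; 0 0 0 0 0 0 0.02"
}}

```text
t: 30.8
eef_pos: [0.6279, 0.1796, 0.187]
ee_rot: [3.14, -0.001, -1.664]
force: [-1.4, 0.0, -0.7]
width: 0.0274
gripper_force: 20.0
```

```bash
python3 - <<'E'
from h import *
s=arm.get_state();print(s['t'],s['eef_pos'],s['ee_rot'],s['width'],s['gripper_force'])
cap('wrist','w10')
E
```

```text
30.8 [0.62787116 0.17961036 0.18698242] [ 3.13985883e+00 -1.38764542e-03 -1.66380948e+00] 0.027392654247687755 19.971795191522688
```

View pics/w10.png

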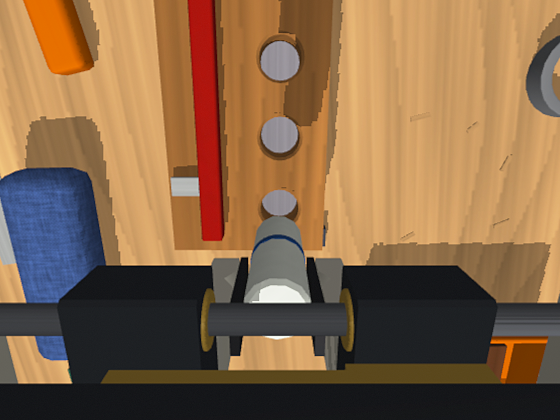

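The peg hangs upright with its foot at (280,225), in line with bore 4 at (279,205). Lowering.

Request:
{"name": "move_arm", "arguments": {
  "rows": "0 0 0 0 0.0015 0.03 0.02; 0 0 0 0 0 0.022 0.02; 0 0 0 0 0 0 0.02; 0 0 0 0 0 0.004 0.02; 0 0 0 0 0 0.006 0.02; 0 0 0 0 0 0.006 0.02; 0 0 0 0 0 0 0.02"
}}

```text
t: 31.72
eef_pos: [0.6251, 0.1796, 0.121]
ee_rot: [-3.141, 0.001, -1.663]
force: [2.4, 1.2, -1.3]
width: 0.0274
gripper_force: 20.0
```

Request:
{"name": "move_arm", "arguments": {
  "rows": "0 0 0 0 -0.0008 0.006 0.02; 0 0 0 0 0 0.007 0.02; 0 0 0 0 0 0.007 0.02; 0 0 0 0 0 0.006 0.02; 0 0 0 0 0 0.003 0.02; 0 0 0 0 0 0 0.02"
}}

```text
t: 32.48
eef_pos: [0.6255, 0.1794, 0.0918]
ee_rot: [-3.142, 0.0, -1.663]
force: [3.5, 1.2, -2.8]
width: 0.0274
gripper_force: 20.0
```

Request:
{"name": "move_arm", "arguments": {
  "rows": "0 0 0 0 0 0 0.042; 0 0 0 0 0 0 0.042; 0 0 0 0 0 0 0.042; 0 0 0 0 0 0 0.042; 0 0 0 0 0 -0.02 0.042; 0 0 0 0 0 -0.045 0.042; 0 0 0 0 0 -0.045 0.042; 0 0 0 0 0 0 0.06"
}}

```text
t: 33.48
eef_pos: [0.6274, 0.1801, 0.2069]
ee_rot: [-3.135, 0.004, -1.663]
force: [0.1, 0.6, -1.1]
width: 0.0475
gripper_force: 0.0
```

Request:
{"name": "move_arm", "arguments": {
  "rows": "0 0 0 0.031 0.0195 0 0.06; 0 0 0 0.031 0.0195 0 0.06; 0 0 0 0.031 0.0195 0 0.06; 0 0 0 0.031 0.0195 0 0.06; 0 0 0 0.031 0.0195 0 0.06; 0 0 0 0.031 0.0195 0 0.06; 0 0 0 0.031 0.0195 0 0.06; 0 0 0 0.032 0.0195 0 0.06"
}}

```text
t: 34.48
eef_pos: [0.4459, -0.0552, 0.2018]
ee_rot: [3.141, -0.0, -1.663]
force: [0.7, -0.1, 0.8]
width: 0.0597
gripper_force: 0.0
```

Request:
{"name": "move_arm", "arguments": {
  "rows": "0 0 0 0 0 0 0.06; 0 0 0 0 0 0 0.06"
}}

```text
t: 34.72
eef_pos: [0.4471, -0.0544, 0.2022]
ee_rot: [-3.141, 0.0, -1.663]
force: [0.4, -1.0, -0.8]
width: 0.0601
gripper_force: 0.0
```

```bash
cat >> h.py <<'E'
def look(name):
    s=arm.get_state();print(round(s['t'],2),s['eef_pos'].round(4),s['ee_rot'].round(3),s['width'].round(4) if hasattr(s['width'],'round') else s['width'])
    c,P=cap('wrist',name);Z=P[...,2];up=np.indices(Z.shape)[0]<290
    rep(P,'peg',up&(Z>.080)&(Z<.09)&(P[...,0]<.5)&(c.min(-1)>100),300)
    return s
def inrail(n='side'):
    img,Q=cloud(n)
    m=(Q[...,2]>.10)&(Q[...,2]<.13)&(Q[...,0]>.58)&(Q[...,0]<.66)&(Q[...,1]>-.06)&(Q[...,1]<.22)&(img.min(-1)>120)
    rep(Q,n+' placed',m,30)
def go(p,s):
    y=s['ee_rot'][2]; d=np.array(p)-s['eef_pos']
    print('tool shift',np.round([np.cos(y)*d[0]+np.sin(y)*d[1], np.sin(y)*d[0]-np.cos(y)*d[1], -d[2]],4))
E
python3 - <<'E'
from h import *
look('w11'); inrail(); inrail('scene')
E
```

```text
34.73 [ 0.4471 -0.0544  0.2022] [-3.141  0.    -1.663] 0.06014768509805003
peg 1162 [292. 119.] med [ 430.5 -121.    83.9] rect [ 430.4 -120.6   26.7   26.9   84.7]
peg 940 [278. 209.] med [446.  -55.1  83.9] rect [446.2 -54.4  27.5  26.5  84.8]
side placed 147 [198. 241.] med [619.5 182.7 114.6] rect [622.7 181.2  25.5  25.8  54. ]
scene placed 65 [331. 183.] med [628.4 172.2 111.1] rect [627.  175.5  24.8  30.   26.8]
```

Peg 1 is in bore 4 with its top reading 0.1146 (0.115 expected). Next peg at (.4463,-.0544), bound for bore 3.

Request:
{"name": "move_arm", "arguments": {
  "rows": "0 0 0 0 0.0008 0.03 0.06; 0 0 0 0 0 0.04 0.06; 0 0 0 0 0 0.04 0.06; 0 0 0 0 0 0.025 0.06; 0 0 0 0 0 0.008 0.06; 0 0 0 0 0 0 0.06; 0 0 0 0 0 0 0.06; 0 0 0 0 0 0 0.02"
}}

```text
t: 35.88
eef_pos: [0.447, -0.0541, 0.0601]
ee_rot: [-3.14, 0.001, -1.663]
force: [0.1, -0.9, -0.0]
width: 0.0542
gripper_force: 0.0
```

Request:
{"name": "move_arm", "arguments": {
  "rows": "0 0 0 0 0 0 0.02; 0 0 0 0 0 0 0.02; 0 0 0 0 0 0 0.02; 0 0 0 0 0 0 0.02; 0 0 0 0 0 0 0.02; 0 0 0 0 0 0 0.02; 0 0 0 0 0 0 0.02; 0 0 0 0 0 0 0.02"
}}

```text
t: 36.88
eef_pos: [0.4464, -0.0543, 0.0593]
ee_rot: [-3.141, 0.0, -1.663]
force: [-1.7, -0.4, 4.0]
width: 0.0274
gripper_force: 20.0
```

Request:
{"name": "move_arm", "arguments": {
  "rows": "0 0 0 0 0 -0.03 0.02; 0 0 0 0 0 -0.05 0.02; 0 0 0 0 0 -0.05 0.02; 0 0 0 0 0 0 0.02"
}}

```text
t: 37.38
eef_pos: [0.4484, -0.0538, 0.1928]
ee_rot: [-3.135, 0.002, -1.663]
force: [-0.0, 0.2, -1.8]
width: 0.0275
gripper_force: 20.0
```

Request:
{"name": "move_arm", "arguments": {
  "rows": "0 0 0 -0.0325 -0.026 0 0.02; 0 0 0 -0.0325 -0.026 0 0.02; 0 0 0 -0.0325 -0.026 0 0.02; 0 0 0 -0.0325 -0.026 0 0.02; 0 0 0 -0.0325 -0.0265 0 0.02; 0 0 0 -0.0325 -0.0265 0 0.02; 0 0 0 0 0 0 0.02; 0 0 0 0 0 0 0.02"
}}

```text
t: 38.38
eef_pos: [0.6197, 0.1252, 0.1877]
ee_rot: [3.139, -0.001, -1.663]
force: [0.2, -0.1, -0.7]
width: 0.0273
gripper_force: 20.0
```

```bash
python3 - <<'E'
from h import *
s=arm.get_state(); print(s['gripper_force']); go([.6208,.125,.128],s)
c,P=cap('wrist','w12'); bores(P,T_cam('wrist',s)[0][:3,3],c,270)
E
```

```text
19.99625891164669
tool shift [ 0.0001 -0.0011  0.0597]
bore [275.  57.] fit [610.6  15.9] r 15.0 enc [610.3  15.9]
bore [275. 136.] fit [615.7  70.3] r 14.9 enc [615.6  70.1]
bore [275. 204.] fit [620.8 124.5] r 14.7 enc [620.7 124.2]
```

Request:
{"name": "move_arm", "arguments": {
  "rows": "0 0 0 0 -0.0014 0.03 0.02; 0 0 0 0 0 0.03 0.02; 0 0 0 0 0 0 0.02; 0 0 0 0 0 0.005 0.02; 0 0 0 0 0 0.006 0.02; 0 0 0 0 0 0.006 0.02; 0 0 0 0 0 0 0.02"
}}

```text
t: 39.3
eef_pos: [0.6219, 0.1254, 0.112]
ee_rot: [-3.142, 0.0, -1.663]
force: [-1.3, 0.3, 0.4]
width: 0.0274
gripper_force: 20.0
```

Request:
{"name": "move_arm", "arguments": {
  "rows": "0 0 0 0 0 0.006 0.02; 0 0 0 0 0 0.006 0.02; 0 0 0 0 0 0.006 0.02; 0 0 0 0 0 0 0.02"
}}

```text
t: 39.8
eef_pos: [0.6219, 0.1252, 0.0934]
ee_rot: [3.141, -0.0, -1.663]
force: [-0.4, -0.4, 0.5]
width: 0.0274
gripper_force: 20.0
```

Request:
{"name": "move_arm", "arguments": {
  "rows": "0 0 0 0 0 0.002 0.02; 0 0 0 0 0 0 0.042; 0 0 0 0 0 0 0.042; 0 0 0 0 0 0 0.042; 0 0 0 0 0 0 0.042; 0 0 0 0 0 -0.02 0.042; 0 0 0 0 0 -0.045 0.042; 0 0 0 0 0 -0.045 0.042"
}}

```text
t: 40.8
eef_pos: [0.6218, 0.1252, 0.2032]
ee_rot: [3.141, -0.001, -1.663]
force: [0.2, 0.8, -0.0]
width: 0.0419
gripper_force: 0.0
```

Request:
{"name": "move_arm", "arguments": {
  "rows": "0 0 0 0.0328 0.021 0 0.06; 0 0 0 0.0328 0.021 0 0.06; 0 0 0 0.0328 0.021 0 0.06; 0 0 0 0.0328 0.021 0 0.06; 0 0 0 0.0328 0.021 0 0.06; 0 0 0 0.0328 0.021 0 0.06; 0 0 0 0.0328 0.021 0 0.06; 0 0 0 0.0328 0.021 0 0.06"
}}

```text
t: 41.8
eef_pos: [0.4296, -0.1214, 0.2025]
ee_rot: [-3.141, 0.0, -1.663]
force: [0.7, -0.9, 1.1]
width: 0.0602
gripper_force: 0.0
```

Request:
{"name": "move_arm", "arguments": {
  "rows": "0 0 0 0 0 0 0.06; 0 0 0 0 0 0 0.06"
}}

```text
t: 42.05
eef_pos: [0.4308, -0.1205, 0.2025]
ee_rot: [-3.141, 0.0, -1.664]
force: [-0.7, 0.4, -0.4]
width: 0.0601
gripper_force: 0.0
```

```bash
python3 - <<'E'
from h import *
s=look('w13'); inrail(); inrail('scene'); go([.4304,-.1206,.0595],s)
E
```

```text
42.05 [ 0.4308 -0.1205  0.2025] [-3.141  0.    -1.664] 0.06010831683428822
peg 1371 [242.  49.] med [ 444.5 -235.9   83.7] rect [ 444.8 -235.9   27.3   26.9   83.9]
peg 933 [277. 208.] med [ 430.4 -121.4   83.9] rect [ 430.8 -120.7   27.3   26.5   85.4]
side placed 141 [220. 229.] med [615.1 128.9 114.3] rect [618.6 126.8  25.1  25.5  51.2]
side placed 152 [198. 241.] med [619.2 183.2 114.2] rect [622.8 181.9  26.6  25.1  51.7]
scene placed 70 [331. 184.] med [629.5 170.8 110.8] rect [627.3 175.4  24.4  29.4  31. ]
scene placed 69 [321. 193.] med [625.2 117.5 111.4] rect [624.  120.6  25.4  26.9  55.3]
tool shift [1.00e-04 4.00e-04 1.43e-01]
```

Request:
{"name": "move_arm", "arguments": {
  "rows": "0 0 0 0 0 0.03 0.06; 0 0 0 0 0 0.04 0.06; 0 0 0 0 0 0.04 0.06; 0 0 0 0 0 0.025 0.06; 0 0 0 0 0 0.008 0.06; 0 0 0 0 0 0 0.06; 0 0 0 0 0 0 0.06; 0 0 0 0 0 0 0.02"
}}

```text
t: 43.2
eef_pos: [0.4312, -0.1203, 0.0601]
ee_rot: [-3.14, 0.0, -1.663]
force: [0.2, -0.6, 0.1]
width: 0.0546
gripper_force: 0.0
```

Request:
{"name": "move_arm", "arguments": {
  "rows": "0 0 0 0 0 0 0.02; 0 0 0 0 0 0 0.02; 0 0 0 0 0 0 0.02; 0 0 0 0 0 0 0.02; 0 0 0 0 0 0 0.02; 0 0 0 0 0 0 0.02; 0 0 0 0 0 0 0.02; 0 0 0 0 0 0 0.02"
}}

```text
t: 44.2
eef_pos: [0.4306, -0.1205, 0.0593]
ee_rot: [-3.141, -0.0, -1.663]
force: [-0.6, -0.2, 4.8]
width: 0.0275
gripper_force: 20.0
```

Request:
{"name": "move_arm", "arguments": {
  "rows": "0 0 0 0 0 -0.03 0.02; 0 0 0 0 0 -0.05 0.02; 0 0 0 0 0 -0.05 0.02; 0 0 0 0 0 0 0.02"
}}

```text
t: 44.7
eef_pos: [0.4328, -0.1203, 0.1928]
ee_rot: [-3.134, 0.001, -1.663]
force: [-0.9, 0.5, -0.6]
width: 0.0275
gripper_force: 20.0
```

Request:
{"name": "move_arm", "arguments": {
  "rows": "0 0 0 -0.0346 -0.0277 0 0.02; 0 0 0 -0.0346 -0.0277 0 0.02; 0 0 0 -0.0346 -0.0277 0 0.02; 0 0 0 -0.0346 -0.0277 0 0.02; 0 0 0 -0.0346 -0.0277 0 0.02; 0 0 0 -0.0346 -0.0277 0 0.02; 0 0 0 0 0 0 0.02; 0 0 0 0 0 0 0.02"
}}

```text
t: 45.7
eef_pos: [0.6143, 0.0708, 0.1876]
ee_rot: [3.139, -0.001, -1.663]
force: [-0.3, -0.8, -0.1]
width: 0.0272
gripper_force: 20.0
```

```bash
python3 - <<'E'
from h import *
s=arm.get_state(); print(s['gripper_force']); go([.6160,.0705,.128],s)
c,P=cap('wrist','w14'); bores(P,T_cam('wrist',s)[0][:3,3],c,270)
E
```

```text
19.999078089022078
tool shift [ 0.0002 -0.0017  0.0596]
bore [275.  56.] fit [605.  -38.8] r 15.1 enc [604.8 -38.7]
bore [275. 136.] fit [610.3  15.6] r 15.0 enc [610.6  15.6]
bore [275. 204.] fit [615.7  69.8] r 14.8 enc [615.6  69.7]
```

Request:
{"name": "move_arm", "arguments": {
  "rows": "0 0 0 0.0003 -0.0013 0.03 0.02; 0 0 0 0 0 0.03 0.02; 0 0 0 0 0 0 0.02; 0 0 0 0 0 0.005 0.02; 0 0 0 0 0 0.006 0.02; 0 0 0 0 0 0.006 0.02; 0 0 0 0 0 0 0.02"
}}

```text
t: 46.62
eef_pos: [0.6163, 0.0705, 0.1119]
ee_rot: [3.141, -0.0, -1.663]
force: [0.4, 0.5, 0.1]
width: 0.0274
gripper_force: 20.0
```

Request:
{"name": "move_arm", "arguments": {
  "rows": "0 0 0 0 0 0.006 0.02; 0 0 0 0 0 0.006 0.02; 0 0 0 0 0 0.006 0.02; 0 0 0 0 0 0.002 0.02; 0 0 0 0 0 0 0.02"
}}

```text
t: 47.25
eef_pos: [0.6164, 0.0705, 0.0919]
ee_rot: [3.141, -0.0, -1.663]
force: [0.9, -0.4, -0.5]
width: 0.0277
gripper_force: 20.0
```

Request:
{"name": "move_arm", "arguments": {
  "rows": "0 0 0 0 0 0 0.042; 0 0 0 0 0 0 0.042; 0 0 0 0 0 0 0.042; 0 0 0 0 0 0 0.042; 0 0 0 0 0 -0.02 0.042; 0 0 0 0 0 -0.045 0.042; 0 0 0 0 0 -0.045 0.042; 0 0 0 0 0 0 0.06"
}}

```text
t: 48.25
eef_pos: [0.6186, 0.0711, 0.2067]
ee_rot: [-3.134, 0.003, -1.663]
force: [0.0, -0.2, -1.4]
width: 0.0476
gripper_force: 0.0
```

Request:
{"name": "move_arm", "arguments": {
  "rows": "0 0 0 0.04 0.018 0 0.06; 0 0 0 0.04 0.018 0 0.06; 0 0 0 0.04 0.018 0 0.06; 0 0 0 0.04 0.018 0 0.06; 0 0 0 0.04 0.018 0 0.06; 0 0 0 0.04 0.018 0 0.06; 0 0 0 0.04 0.018 0 0.06; 0 0 0 0.041 0.017 0 0.06"
}}

```text
t: 49.25
eef_pos: [0.4432, -0.2369, 0.2017]
ee_rot: [3.141, 0.0, -1.663]
force: [0.9, 1.1, -0.2]
width: 0.0598
gripper_force: 0.0
```

Request:
{"name": "move_arm", "arguments": {
  "rows": "0 0 0 0 0 0 0.06; 0 0 0 0 0 0 0.06"
}}

```text
t: 49.5
eef_pos: [0.4442, -0.236, 0.2018]
ee_rot: [3.141, 0.0, -1.664]
force: [-0.2, 0.7, -0.1]
width: 0.0595
gripper_force: 0.0
```

```bash
python3 - <<'E'
from h import *
s=look('w15'); inrail(); go([.4447,-.2359,.0595],s)
P=np.load('w15.npy');Z=P[...,2];rep(P,'glue',(Z>.12)&(Z<.17)&(P[...,1]<-.28),50)
E
```

```text
49.5 [ 0.4442 -0.236   0.2018] [ 3.141  0.    -1.664] 0.05949977080571492
peg 942 [276. 209.] med [ 444.4 -236.8   83.9] rect [ 444.5 -236.1   27.2   27.1   66.5]
side placed 131 [240. 217.] med [610.4  74.4 114.3] rect [613.6  72.9  24.7  26.8  48.8]
side placed 140 [219. 229.] med [615.3 128.9 114.2] rect [617.6 127.   25.   25.7  82.6]
side placed 150 [198. 241.] med [618.8 183.4 114.5] rect [621.8 181.1  27.2  24.4  16.6]
tool shift [-1.000e-04 -5.000e-04  1.423e-01]
glue 2299 [170.  35.] med [ 488.2 -352.5  148.7] rect [ 489.7 -353.3   24.    23.7   21.1]
```

Request:
{"name": "move_arm", "arguments": {
  "rows": "0 0 0 0 0 0.03 0.06; 0 0 0 0 0 0.04 0.06; 0 0 0 0 0 0.04 0.06; 0 0 0 0 0 0.024 0.06; 0 0 0 0 0 0.008 0.06; 0 0 0 0 0 0 0.06; 0 0 0 0 0 0 0.06; 0 0 0 0 0 0 0.02"
}}

```text
t: 50.6
eef_pos: [0.4451, -0.236, 0.0612]
ee_rot: [-3.14, -0.0, -1.663]
force: [-0.8, 0.2, -0.1]
width: 0.0544
gripper_force: 0.0
```

Request:
{"name": "move_arm", "arguments": {
  "rows": "0 0 0 0 0 0 0.02; 0 0 0 0 0 0 0.02; 0 0 0 0 0 0 0.02; 0 0 0 0 0 0 0.02; 0 0 0 0 0 0 0.02; 0 0 0 0 0 0 0.02; 0 0 0 0 0 0 0.02; 0 0 0 0 0 0 0.02"
}}

```text
t: 51.6
eef_pos: [0.4445, -0.236, 0.0603]
ee_rot: [-3.141, -0.0, -1.663]
force: [-1.3, -0.7, 4.4]
width: 0.0273
gripper_force: 20.0
```

Request:
{"name": "move_arm", "arguments": {
  "rows": "0 0 0 0 0 -0.03 0.02; 0 0 0 0 0 -0.05 0.02; 0 0 0 0 0 -0.05 0.02; 0 0 0 0 0 0 0.02"
}}

```text
t: 52.1
eef_pos: [0.4467, -0.2364, 0.194]
ee_rot: [-3.134, -0.001, -1.663]
force: [0.3, 0.5, -1.1]
width: 0.0275
gripper_force: 20.0
```

Request:
{"name": "move_arm", "arguments": {
  "rows": "0 0 0 -0.038 -0.0203 0 0.02; 0 0 0 -0.038 -0.0203 0 0.02; 0 0 0 -0.038 -0.0203 0 0.02; 0 0 0 -0.038 -0.0203 0 0.02; 0 0 0 -0.038 -0.0203 0 0.02; 0 0 0 -0.038 -0.0203 0 0.02; 0 0 0 -0.038 -0.0203 0 0.02; 0 0 0 0 0 0 0.02"
}}

```text
t: 53.1
eef_pos: [0.6111, 0.0181, 0.1881]
ee_rot: [3.14, -0.001, -1.661]
force: [0.5, -0.3, -0.5]
width: 0.0276
gripper_force: 20.0
```

```bash
python3 - <<'E'
from h import *
arm.grab_frame('side')
s=arm.get_state(); print(s['gripper_force'],s['eef_pos']); go([.6108,.0158,.128],s)
c,P=cap('wrist','w16'); bores(P,T_cam('wrist',s)[0][:3,3],c,270)
E
```

```text
19.99995860271156 [0.6101271  0.01689367 0.18817354]
tool shift [ 0.001  -0.0008  0.0602]
bore [276. 134.] fit [605.  -39.3] r 14.8 enc [605.2 -39.2]
bore [276. 203.] fit [610.1  15.2] r 14.7 enc [610.3  15.2]
```

Request:
{"name": "move_arm", "arguments": {
  "rows": "0 0 0 0.001 0 0.03 0.02; 0 0 0 0 0 0.03 0.02; 0 0 0 0 0 0 0.02; 0 0 0 0 0 0.005 0.02; 0 0 0 0 0 0.006 0.02; 0 0 0 0 0 0.006 0.02; 0 0 0 0 0 0 0.02"
}}

```text
t: 54.08
eef_pos: [0.6101, 0.0148, 0.1128]
ee_rot: [3.141, -0.0, -1.663]
force: [-0.0, -0.2, -0.3]
width: 0.0275
gripper_force: 20.0
```

Request:
{"name": "move_arm", "arguments": {
  "rows": "0 0 0 0 0 0.006 0.02; 0 0 0 0 0 0.006 0.02; 0 0 0 0 0 0.006 0.02; 0 0 0 0 0 0.001 0.02; 0 0 0 0 0 0 0.02"
}}

```text
t: 54.7
eef_pos: [0.6103, 0.0148, 0.0941]
ee_rot: [3.141, -0.0, -1.663]
force: [-0.2, -0.3, -0.0]
width: 0.0273
gripper_force: 20.0
```

Request:
{"name": "move_arm", "arguments": {
  "rows": "0 0 0 0 0 0.0025 0.02; 0 0 0 0 0 0 0.042; 0 0 0 0 0 0 0.042; 0 0 0 0 0 0 0.042; 0 0 0 0 0 0 0.042; 0 0 0 0 0 -0.02 0.042; 0 0 0 0 0 -0.045 0.042; 0 0 0 0 0 -0.045 0.042"
}}

```text
t: 55.7
eef_pos: [0.6101, 0.0147, 0.2027]
ee_rot: [3.141, -0.0, -1.663]
force: [1.1, 0.6, -0.7]
width: 0.0423
gripper_force: 0.0
```

Request:
{"name": "move_arm", "arguments": {
  "rows": "0 0 0 0 0 -0.03 0.042; 0 0 0 0 0 -0.03 0.05; 0 0 0 0 0 0 0.05"
}}

```text
t: 56.08
eef_pos: [0.6116, 0.015, 0.2647]
ee_rot: [-3.137, 0.002, -1.663]
force: [0.9, 0.6, -1.0]
width: 0.0492
gripper_force: 0.0
```

```bash
python3 - <<'E'
from h import *
inrail();inrail('scene'); plan([.6122,-.1201,.27],-2.197,.05)
E
```

```text
side placed 120 [260. 206.] med [605.2  19.1 114.2] rect [607.1  16.7  23.1  26.1  45.6]
side placed 124 [240. 217.] med [610.8  74.5 114.3] rect [613.7  73.   24.9  26.9  47.7]
side placed 138 [219. 229.] med [615.3 128.9 114.4] rect [618.2 126.5  25.   25.8  40.9]
side placed 150 [198. 241.] med [619.2 182.8 114.2] rect [623.4 180.8  25.2  27.7  71.9]
scene placed 69 [331. 184.] med [628.4 170.5 111.1] rect [628.7 174.7  28.1  25.5  57.4]
scene placed 70 [321. 193.] med [625.1 117.3 112.1] rect [622.2 121.4  25.   27.6  35.8]
scene placed 75 [310. 202.] med [620.5  63.2 110.7] rect [618.1  66.7  28.6  27.   82.8]
scene placed 79 [298. 212.] med [613.5   7.2 111.4] rect [612.2   9.9  26.5  27.7  18.9]
0 0 7.6 0.0336 -0.0036 -0.0021 0.05; 0 0 7.6 0.0328 -0.0081 -0.0021 0.05; 0 0 7.6 0.0314 -0.0124 -0.0021 0.05; 0 0 7.6 0.0295 -0.0164 -0.0021 0.05
```

All four tops read 0.114, the same height. Returning to the selector.

Request:
{"name": "move_arm", "arguments": {
  "rows": "0 0 7.6 0.0336 -0.0036 -0.002 0.05; 0 0 7.6 0.0328 -0.008 -0.002 0.05; 0 0 7.6 0.0314 -0.0124 -0.002 0.05; 0 0 7.6 0.0295 -0.0164 -0.002 0.05; 0 0 0 0 0 0 0.05; 0 0 0 0 0 0 0.05"
}}

```text
t: 56.92
eef_pos: [0.6121, -0.1201, 0.2686]
ee_rot: [3.14, -0.001, -2.193]
force: [0.4, -0.8, -0.0]
width: 0.0499
gripper_force: 0.0
```

```bash
python3 - <<'E'
from h import *
s=arm.get_state();c,P=cap('wrist','w17');Z=P[...,2];up=np.indices(Z.shape)[0]<290
rep(P,'bar',up&(abs(P[...,0]-.612)<.05)&(abs(P[...,1]+.12)<.05)&(Z>.108)&(Z<.13),50)
rep(P,'peg',up&(Z>.105)&(Z<.13)&(P[...,1]>-.02),100)
go([.6122,-.1201,.0935],s);print(s['ee_rot'])
E
```

```text
bar 884 [276. 196.] med [ 610.6 -122.2  114.8] rect [ 611.8 -120.5   49.7   14.    54.6]
tool shift [-1.000e-04 -1.000e-04  1.751e-01]
[ 3.14012224e+00 -8.79733471e-04 -2.19293379e+00]
```

View pics/w17.png

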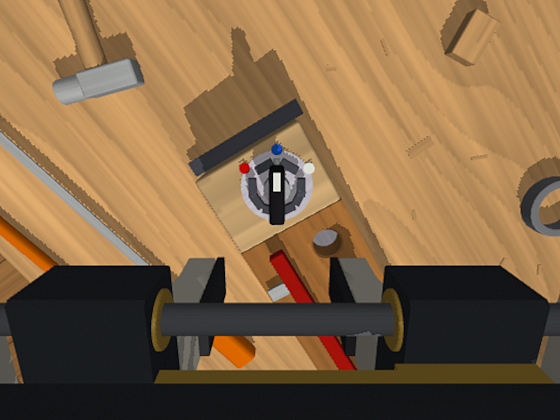

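Same view as before: the pointer is at the blue dot (277,150) and the bar is aligned at (276,196). Gripping and pulling.

Request:
{"name": "move_arm", "arguments": {
  "rows": "0 0 0 0 0 0.05 0.05; 0 0 0 0 0 0.05 0.05; 0 0 0 0 0 0.045 0.05; 0 0 0 0 0 0.02 0.05; 0 0 0 0 0 0.01 0.05; 0 0 0 0 0 0 0.05; 0 0 0 0 0 0 0.005; 0 0 0 0 0 0 0.005",
  "squeeze": 45
}}

```text
t: 57.98
eef_pos: [0.6131, -0.1201, 0.0958]
ee_rot: [-3.14, 0.001, -2.193]
force: [0.9, 0.3, -0.6]
width: 0.0355
gripper_force: 0.0
```

Request:
{"name": "move_arm", "arguments": {
  "rows": "0 0 0 0 0 0 0.005; 0 0 0 0 0 0 0.005; 0 0 0 0 0 0 0.005; 0 0 0 0 0 0 0.005; 0 0 0 0 0 0 0.005; 0 0 0 0 0 0 0.005; 0 0 0 0 0 0 0.005"
}}

```text
t: 58.85
eef_pos: [0.6125, -0.1202, 0.095]
ee_rot: [-3.142, 0.0, -2.194]
force: [-2.0, 1.8, 5.7]
width: 0.0135
gripper_force: 45.0
```

Request:
{"name": "move_arm", "arguments": {
  "rows": "0 0 0 0 0 -0.006 0.005; 0 0 0 0 0 -0.005 0.005; 0 0 0 0 0 -0.004 0.005; 0 0 0 0 0 0 0.005; 0 0 0 0 0 0 0.005"
}}

```text
t: 59.48
eef_pos: [0.6123, -0.1202, 0.1092]
ee_rot: [3.141, -0.0, -2.194]
force: [3.6, 0.0, -15.2]
width: 0.0138
gripper_force: 45.0
```

Request:
{"name": "move_arm", "arguments": {
  "rows": "0 0 0 0 0 0.001 0.005; 0 0 -10 0 0 0 0.005; 0 0 -10 0 0 0 0.005; 0 0 -10 0 0 0 0.005; 0 0 -10 0 0 0 0.005; 0 0 -10 0 0 0 0.005; 0 0 -10 0 0 0 0.005; 0 0 0 0 0 0 0.005"
}}

```text
t: 60.48
eef_pos: [0.6116, -0.1201, 0.1082]
ee_rot: [3.14, 0.001, -1.148]
force: [1.0, -0.7, -13.3]
width: 0.0136
gripper_force: 45.0
```

Request:
{"name": "move_arm", "arguments": {
  "rows": "0 0 0 0 0 0 0.005; 0 0 0 0 0 0 0.005"
}}

```text
t: 60.72
eef_pos: [0.6116, -0.1202, 0.1082]
ee_rot: [3.14, 0.001, -1.149]
force: [-0.9, 0.8, -13.2]
width: 0.014
gripper_force: 45.0
```

Request:
{"name": "move_arm", "arguments": {
  "rows": "0 0 -0.3 0 0 0.006 0.005; 0 0 0 0 0 0.006 0.005; 0 0 0 0 0 0 0.005; 0 0 0 0 0 0 0.05; 0 0 0 0 0 0 0.05; 0 0 0 0 0 0 0.05; 0 0 0 0 0 0 0.05; 0 0 0 0 0 0 0.05"
}}

```text
t: 61.72
eef_pos: [0.6127, -0.1203, 0.0969]
ee_rot: [-3.141, -0.0, -1.141]
force: [-0.3, 0.4, 0.8]
width: 0.0497
gripper_force: 0.0
```

Request:
{"name": "move_arm", "arguments": {
  "rows": "0 0 0 0 0 0 0.05; 0 0 0 0 0 -0.03 0.05; 0 0 0 0 0 -0.05 0.05; 0 0 0 0 0 -0.05 0.05; 0 0 0 0 0 -0.05 0.05; 0 0 0 0 0 -0.03 0.05; 0 0 0 0 0 0 0.05; 0 0 0 0 0 0 0.05"
}}

```text
t: 62.72
eef_pos: [0.6121, -0.1201, 0.3059]
ee_rot: [3.141, 0.001, -1.141]
force: [-0.7, -0.2, -0.8]
width: 0.0504
gripper_force: 0.0
```

```bash
python3 - <<'E'
from h import *
s=arm.get_state();c,P=cap('wrist','w18');Z=P[...,2];up=np.indices(Z.shape)[0]<290
rep(P,'bar',up&(abs(P[...,0]-.612)<.05)&(abs(P[...,1]+.12)<.05)&(Z>.108)&(Z<.13),50)
rep(P,'jaw',up&(Z>.073)&(Z<.085)&(P[...,0]>.61)&(P[...,1]>-.08),100)
inrail()
img,Q=cloud('side');cv2.imwrite('pics/s18.png',img)
m=(Q[...,2]>.03)&(Q[...,2]<.06)&(Q[...,1]>.3)&(Q[...,1]<.5)&(Q[...,0]<.63)&(img[...,2]<130);rep(Q,'inbin',m,100)
rep(Q,'jaw',(Q[...,2]>.073)&(Q[...,2]<.085)&(img[...,2]>120)&(img[...,1]<60)&(Q[...,0]>.6),50)
E
```

```text
bar 741 [277. 187.] med [ 612.9 -121.4  114.9] rect [ 612.3 -120.2   13.8   50.    24.4]
jaw 628 [232. 240.] med [630.  -37.6  79. ] rect [630.2 -34.1  55.   16.   84.5]
side placed 118 [260. 206.] med [605.   19.3 114.3] rect [607.4  16.6  23.2  28.3  46.8]
side placed 128 [240. 217.] med [610.8  74.4 114.1] rect [612.8  72.8  25.2  26.   58.5]
side placed 138 [219. 229.] med [615.5 129.4 114.2] rect [617.9 126.5  25.7  27.2  13.2]
side placed 148 [198. 241.] med [619.1 183.2 114.2] rect [622.3 181.7  26.2  26.5  45.9]
inbin 1122 [149. 363.] med [502.  399.6  45.3] rect [506.2 395.9 109.1  32.1  84.9]
inbin 1232 [170. 389.] med [435.4 399.5  45.4] rect [439.  396.  109.1  31.6  85.3]
inbin 279 [194. 404.] med [383.8 385.   44.6] rect [383.6 380.4  95.5   2.8  85.2]
jaw 62 [272. 199.] med [625.3 -38.5  80.3] rect [627.6 -37.9  37.4  15.   85.6]
```

View pics/s18.png

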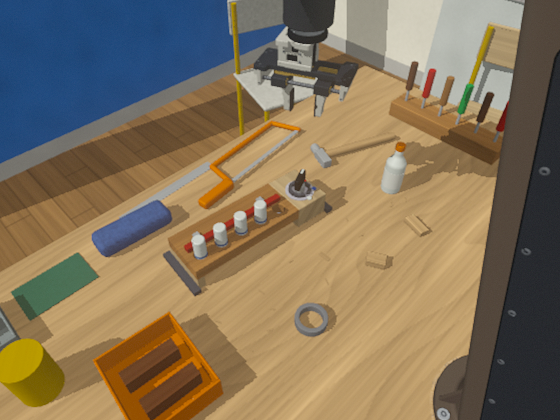

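The side view shows four upright pegs at (199,245) to (260,211), with the jaw closed against them and both offcuts in the bin. The jaw has travelled the full 27 mm from blue, and the bar top is at home height. Handing in.

```bash
python3 -c "
from station import arm
print(arm.job_done())"
```

```text
the job is handed in; nothing more can be done
None
```

I handed the job in at about 63 s: both offcuts are in the bin, all four pegs stand at depth in bores 1–4, and the selector is home in the red notch with the jaw closed; the hand-in returned no verdict.

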